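# Hang up the mallet and lay a running-bond kiln wall

## Robot

A 6-joint arm with a two-finger parallel gripper is mounted at the origin on the work surface. World frame = base frame: x ahead of the robot, y to its left, z up, the work surface at z = 0. Lengths are in mm, angles in rad, forces in N, time in s.
With the tool pointing down it reaches from about 275 to 825 mm from the base axis. Payload 4.9 kg.
Tool frame: the origin (TCP) lies at the very end of the fingers, on their centre line; the grasp point (between the pads) lies 19 mm behind it; z points along the fingers, y is the line along which they close (so a half turn about z gives the same grasp; the last joint's range is limited). The gripper opens to 85 mm and grips with 20 to 120 N. Pads are 22 mm wide; open, the fingers measure 114 mm over their backs; the gripper's body (76 mm by 85 mm) begins 54 mm behind the grasp point. The pads swing forward as they close: fully open they stand 13 mm farther back than shut.
Start: joints at [-0.134, 0.326, -0.193, 1.052, 0, 1.437], TCP at [550.017, 0.009, 231.281] pointing down, gripper open.
Joint ranges: [-2.65, 2.65], [-0.97, 1.79], [-1.3, 1.35], [-1.93, 2.1], [-1.47, 1.37], [-3.14, 3.14]. Speed limits (rad/s): [2.57, 2.57, 3.14, 3.14, 3.14, 3.14].

## Interface

Orientations are given as a unit quaternion [x, y, z, w].
In Python, from cell import manip gives the robot as it stands.
- The arm moves only by the shell command python3 -m handwheel 'ROWS'. ROWS is JSON, a list of rows, each an object of numbers: "ax", "ay", "az": the turn, a rotation vector about the tool's x, y, z in rad; "tx", "ty", "tz": the shift along the tool's x, y, z in cm; "hand": the gripper command: -1 is fully open, 1 is shut, values between are in proportion. A call has 1 to 10 rows; each row is the pose to reach, as a shift and turn from the pose commanded when the call began, along the tool's axes at that moment; what a row does not reach only later rows make up. A row lasts 1/10 s, in which the tool goes at most 50 mm and 8.59 degrees, less where a joint would pass 70% of its speed; a pose out of reach is approached as far as the arm can. A call with a gripper value outside its range is refused whole. The fingers move at their own pace and stop on an object; the grip force is fixed at half the most. Time passes only in rows, so rows that repeat a pose let the fingers close. It gives the time, the measured TCP pose, the force, the opening and the grip force at its end, in the units of the state.
- manip.observe(): the state, without advancing time (a new reading comes with each control period).
- manip.grab_frame(name): name is "scene" or "side" or "wrist"; returns the picture (400x640x3 uint8, blue, green, red); there is no depth.
- manip.calibration(name): a dict with "vertical_fov" (degrees; the focal length in pixels is half the picture's height over the tangent of half this angle, whatever the lens; pixels are square), "cx", "cy" (the principal point, pixels), "origin" and "orientation" of the camera in the world. Camera axes: x right, y up, looking along -z (the intrinsics and any distortion apply to the point x, -y, -z); pixel columns grow to the right and rows downward; lengths in mm; the calibration is good to about 2 mm. A picture is of the moment at which its call begins: read the wrist's pose just before it. calibration takes no time and is no camera call; for the wrist camera it gives the pose at the moment of the call.
- manip.job_done(): hands the job in; it is judged then, once.
The state is a dict: "t": time; "joint_pos": joint angles; "qd": joint speeds; "joint_torque": joint torques, N m; "tcp_pos": TCP position; "orientation": TCP orientation; "contact_force": force on the tool from outside, world axes, zero at the start; "moment": the same for the moment, N m; "width": finger opening in mm; "grasp_force": force on a finger pad.
Only numpy, scipy, OpenCV 4.12 (cv2) and the standard library are available. Lean on these libraries where they do the work, as an engineer would, in place of code of your own. Each camera call takes 0.05 s, during which the arm holds its last target. There are 200 camera calls.

## Task

Clear the kiln slab first by hanging the mallet, head down and head end-on to the rack, on the empty hook between the other hanging tools, without making them swing or shifting anything else on the bench. Then lay all the loose firebricks in running bond on the dark strip, flat and in line with it: first complete the bottom course of four, one brick centred in each marked space; then lay every brick left over as a second course, each centred over a joint between two bricks below (any of the three joints will do).

Things in the scene. Friction and masses are not known exactly. Their poses are not given: they have to be found in the camera images.
- brick1: small cream-white firebrick, 92 x 46 x 34 mm, 0.17 kg, all alike (five to seven are present; absent ones read None), lying flat (34 mm tall) on the bench at the start; origin at its centre; x along its length, y across, z up as it lies
- brick2: small cream-white firebrick, 92 x 46 x 34 mm, 0.17 kg, all alike (five to seven are present; absent ones read None), lying flat (34 mm tall) on the bench at the start; origin at its centre; x along its length, y across, z up as it lies
- brick3: small cream-white firebrick, 92 x 46 x 34 mm, 0.17 kg, all alike (five to seven are present; absent ones read None), lying flat (34 mm tall) on the bench at the start; origin at its centre; x along its length, y across, z up as it lies
- brick4: small cream-white firebrick, 92 x 46 x 34 mm, 0.17 kg, all alike (five to seven are present; absent ones read None), lying flat (34 mm tall) on the bench at the start; origin at its centre; x along its length, y across, z up as it lies
- brick5: small cream-white firebrick, 92 x 46 x 34 mm, 0.17 kg, all alike (five to seven are present; absent ones read None), lying flat (34 mm tall) on the bench at the start; origin at its centre; x along its length, y across, z up as it lies
- brick6: small cream-white firebrick, 92 x 46 x 34 mm, 0.17 kg, all alike (five to seven are present; absent ones read None), lying flat (34 mm tall) on the bench at the start; origin at its centre; x along its length, y across, z up as it lies
- brick7: small cream-white firebrick, 92 x 46 x 34 mm, 0.17 kg, all alike (five to seven are present; absent ones read None), lying flat (34 mm tall) on the bench at the start; origin at its centre; x along its length, y across, z up as it lies
- low1 (a point): brick place on the slab: where the centre of a bottom-course brick belongs when laid; x runs along the strip and the wall, z up; low1 to low4 lie 98 mm apart along x, 31 mm above the bench. Slab: grey, fixed, 430 x 115 x 14 mm; the dark strip on it, 386 x 46 mm, has three white cross lines 98 mm apart making four brick spaces (about 6 mm between bricks)
- low2 (a point): brick place on the slab: where the centre of a bottom-course brick belongs when laid; x runs along the strip and the wall, z up; low1 to low4 lie 98 mm apart along x, 31 mm above the bench. Slab: grey, fixed, 430 x 115 x 14 mm; the dark strip on it, 386 x 46 mm, has three white cross lines 98 mm apart making four brick spaces (about 6 mm between bricks)
- low3 (a point): brick place on the slab: where the centre of a bottom-course brick belongs when laid; x runs along the strip and the wall, z up; low1 to low4 lie 98 mm apart along x, 31 mm above the bench. Slab: grey, fixed, 430 x 115 x 14 mm; the dark strip on it, 386 x 46 mm, has three white cross lines 98 mm apart making four brick spaces (about 6 mm between bricks)
- low4 (a point): brick place on the slab: where the centre of a bottom-course brick belongs when laid; x runs along the strip and the wall, z up; low1 to low4 lie 98 mm apart along x, 31 mm above the bench. Slab: grey, fixed, 430 x 115 x 14 mm; the dark strip on it, 386 x 46 mm, has three white cross lines 98 mm apart making four brick spaces (about 6 mm between bricks)
- high1 (a point): brick place on the slab: where the centre of a second-course brick belongs when laid; x runs along the strip and the wall, z up; high1 to high3 lie over the joints low1|low2, low2|low3 and low3|low4, 65 mm above the bench
- high2 (a point): brick place on the slab: where the centre of a second-course brick belongs when laid; x runs along the strip and the wall, z up; high1 to high3 lie over the joints low1|low2, low2|low3 and low3|low4, 65 mm above the bench
- high3 (a point): brick place on the slab: where the centre of a second-course brick belongs when laid; x runs along the strip and the wall, z up; high1 to high3 lie over the joints low1|low2, low2|low3 and low3|low4, 65 mm above the bench
- mallet: mallet, standing upright head down on the slab at the start, 185 mm tall, 0.25 to 0.45 kg: black rubber head 90 (x) x 46 (y) x 50 mm, handle 18 x 18 mm from 50 to 155 mm up, square wooden pommel 42 x 42 x 30 mm on top, whose underside (155 mm above the origin) rests on the prongs when hung; origin at the centre of the underside of the head; x along the head, z up the handle
- seat (a point): centre of the empty hook, level with the tops of its two prongs (about 209 mm up): the middle of the pommel underside rests here. Prongs 8 mm thick, 26 mm clear apart, ending 36 mm from here in tips turned up 10 mm and flared; handle slides in between from the open end, pommel above the tips, then down. -x points to the open end (middle of the bench), y along the rack, z up
- swing_brush (a joint): sideways swing of the brush hanging on the rack, rad, 0 = straight down; leave alone. Hooks are 75 mm apart; these tools hang 165 mm down, 44 mm wide along the rack, pommels 30 mm above the prongs; the rail, 50 mm behind the seats, is lower than the prongs. So the mallet head must go in along the seat x, with fingers closing along seat x
- swing_scraper (a joint): sideways swing of the scraper hanging on the rack, rad, 0 = straight down; leave alone. Hooks are 75 mm apart; these tools hang 165 mm down, 44 mm wide along the rack, pommels 30 mm above the prongs; the rail, 50 mm behind the seats, is lower than the prongs. So the mallet head must go in along the seat x, with fingers closing along seat x
- swing_beater (a joint): sideways swing of the beater hanging on the rack, rad, 0 = straight down; leave alone. Hooks are 75 mm apart; these tools hang 165 mm down, 44 mm wide along the rack, pommels 30 mm above the prongs; the rail, 50 mm behind the seats, is lower than the prongs. So the mallet head must go in along the seat x, with fingers closing along seat x
- jar1: glaze jar, 64 mm across, 75 mm tall, loose bystander to be left where it is; origin at the centre of its underside
- jar2: glaze jar, 64 mm across, 75 mm tall, loose bystander to be left where it is; origin at the centre of its underside
- jar3: larger glaze jar, 72 mm across, 90 mm tall, loose bystander to be left where it is; origin at the centre of its underside
- bowl: terracotta bowl, 90 mm across, 45 mm tall, loose bystander to be left where it is; origin at the centre of its underside
- blower: blue bulb blower standing nozzle up, 68 mm across, 100 mm tall, loose bystander to be left where it is; origin at the centre of its underside

How it is judged:
By the outcome, as a careful person would: the job done as asked, in the order asked, and still so for the second after the job is handed in, with the robot touching nothing.
Of brick1, brick2, brick3, brick4, brick5, brick6, brick7 only 5 to 7 are there at a start; the rules pass over those that are not, and their reading is None.
At some moment in a run one of brick1, brick2, brick3, brick4, brick5, brick6, brick7 may be knocked a few centimetres aside while the robot is not near it.
It also fails if it takes over 210 s, if anything falls off the work surface, if the arm or the gripper's body presses on something with over 40 N, if the wrist force passes 120 N, or if a joint passes its speed limit or range.

## Working session

There is one attempt and no reset: what is moved stays moved. The work goes in short steps, Python scripts to look and compute and a shell command to move; the robot and the scene stay as the last step left them, time stands still between calls to the robot, and variables do not carry over. Pictures are saved under pics/ and viewed, at most 14 in all, crops included, and the job is handed in when it is done.

```bash
mkdir -p pics; ls
python3 - <<'E'
from cell import manip
import cv2
for n in ("scene","side","wrist"):
    c=manip.calibration(n); print(n,c)
    cv2.imwrite(f"pics/{n}0.png",manip.grab_frame(n))
print(manip.observe())
E
```

```text
pics
scene {'vertical_fov': 54.87850222711048, 'cx': 321.1730611804336, 'cy': 197.565394621885, 'origin': array([ 919.93759666,  447.91164196, 1050.36654196]), 'orientation': array([0.09312853, 0.26503674, 0.90497464, 0.31953639])}
side {'vertical_fov': 54.07932990210856, 'cx': 319.1346226730839, 'cy': 199.76561917632614, 'origin': array([ -79.54808739, -602.67317624,  928.93249896]), 'orientation': array([ 0.37266025, -0.16322769, -0.35473939,  0.84180819])}
wrist {'vertical_fov': 62.722958887833045, 'cx': 322.9760187185473, 'cy': 199.51946787037156, 'origin': array([549.98464635,  72.73083091, 374.18474222]), 'orientation': array([-1.42267668e-01,  6.03754352e-04, -1.75766134e-04,  9.89828023e-01])}
{'t': 0.15, 'joint_pos': array([-1.34184188e-01,  3.26799537e-01, -1.93328925e-01,  1.05199003e+00,
        6.81398975e-06,  1.43656815e+00]), 'qd': array([-0.00075534, -0.00289769,  0.00270799,  0.00084816,  0.00056402,
        0.00066169]), 'joint_torque': array([ 1.04211274e-03, -4.43704247e+01,  2.62664723e+01,  1.04285317e-02,
       -1.23322516e-04, -3.51401161e-05]), 'tcp_pos': array([5.49574554e+02, 7.96693605e-02, 2.30677191e+02]), 'orientation': array([ 7.07091077e-01,  7.07122176e-01, -3.97995816e-04, -5.27865481e-04]), 'contact_force': array([ 0.58402211,  1.13660629, -0.53652383]), 'moment': array([-0.03659446,  0.01003568, -0.00489964]), 'grasp_force': 0.0, 'width': 85.16036159128325}
```

View pics/scene0.png

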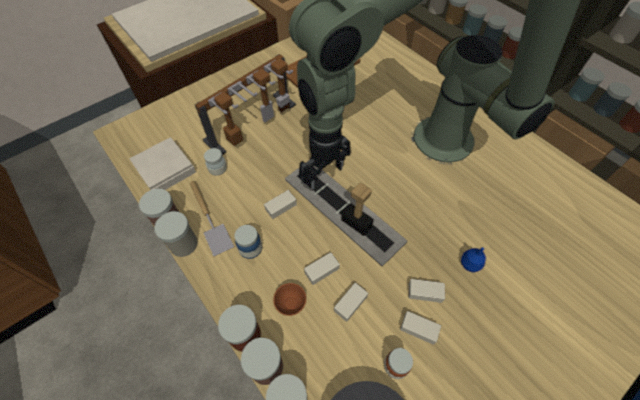

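View pics/side0.png

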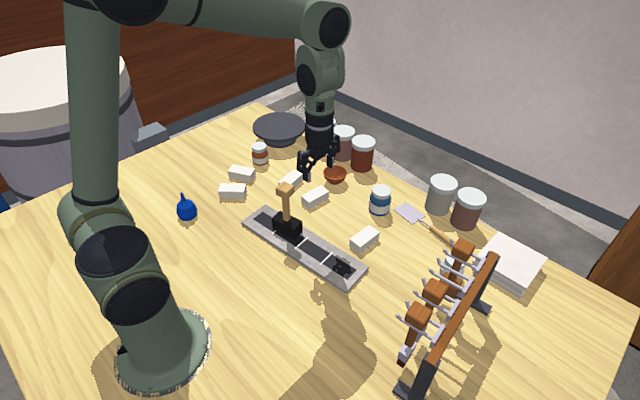

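The scene picture shows five bricks, at (280,204), (322,267), (350,300), (427,290) and (421,326). The slab runs from (295,178) to (395,247), with the mallet on it at (358,212). The rack's tools are at (222,103), (262,77) and (280,65), so the empty hook is near (243,90).

```bash
cat > h.py <<'E'
import numpy as np, cv2
from scipy.spatial.transform import Rotation as R
from scipy.optimize import least_squares
from cell import manip
def K(c): return 200/np.tan(np.radians(c["vertical_fov"])/2)
def ray(c,u,v):
    d=np.array([(u-c["cx"])/K(c),-(v-c["cy"])/K(c),-1.])
    return np.array(c["origin"]),R.from_quat(c["orientation"]).apply(d)
def onz(c,u,v,z):
    o,d=ray(c,u,v); return o+d*(z-o[2])/d[2]
def proj(c,p):
    q=R.from_quat(c["orientation"]).inv().apply(np.atleast_2d(p)-c["origin"])
    return np.c_[c["cx"]+K(c)*q[:,0]/-q[:,2],c["cy"]-K(c)*q[:,1]/-q[:,2]]
def tri(c1,p1,c2,p2):
    o1,d1=ray(c1,*p1);o2,d2=ray(c2,*p2)
    s=np.linalg.lstsq(np.c_[d1,-d2],o2-o1,rcond=None)[0]
    a,b=o1+s[0]*d1,o2+s[1]*d2
    return (a+b)/2,np.linalg.norm(a-b)
def delta(target,yaw=None):
    """cm shift in tool axes to world target TCP (mm); tool yaw angle of tool y axis in world"""
    s=manip.observe(); r=R.from_quat(s["orientation"])
    y=r.apply([0,1,0]); 
    out=r.inv().apply(np.array(target)-s["tcp_pos"])/10
    ya=np.arctan2(y[1],y[0]); az=None
    if yaw is not None: az=-((yaw-ya+np.pi/2)%np.pi-np.pi/2)
    return np.round(out,2),az,np.degrees(ya)
E
python3 - <<'E'
from h import *
np.set_printoptions(suppress=True,precision=1)
S=manip.calibration("scene");D=manip.calibration("side")
for n,p,z in [("b",(280,203),34),("b",(322,266),34),("b",(350,299),34),("b",(427,289),34),("b",(421,325),34),("slab",(286,181),14),("slab",(384,260),14),("slab",(406,241),14),("slab",(304,165),14),("pom",(360,191),185),
 ("jarA",(246,233),75),("jarB",(214,155),75),("bowl",(290,298),40),("jarC",(399,355),75),("blower",(473,262),34)]:
    print(n,onz(S,*p,z))
print(tri(S,(223,101),D,(463,246)),tri(S,(262,75),D,(434,288)),tri(S,(280,65),D,(418,313)))
for p,z in [((240,171),34),((232,188),34),((291,180),34),((315,195),34),((364,236),34),((286,188),185)]: print(onz(D,*p,z))
E
```

```text
b [ 624.2 -123.9   34. ]
b [653.8 120.2  34. ]
b [654.7 240.7  34. ]
b [473.5 351.4  34. ]
b [556.8 407.4  34. ]
slab [ 553.4 -192.1   14. ]
slab [497.3 212.   14. ]
slab [403.9 209.2  14. ]
slab [ 467.2 -207.3   14. ]
pom [478.   65.6 185. ]
jarA [769.7 -79.8  75. ]
jarB [ 695.8 -384.    75. ]
bowl [779.1 139.3  40. ]
jarC [663.9 424.5  75. ]
blower [313.7 379.1  34. ]
(array([ 604.6, -422. ,  227.8]), np.float64(6.36767604247254)) (array([ 449.5, -438.5,  232.9]), np.float64(4.4850006280717905)) (array([ 375.6, -446.5,  229.7]), np.float64(6.701086303759472))
[550.1 400.9  34. ]
[470.6 342.8  34. ]
[647.  228.2  34. ]
[649.5 109.1  34. ]
[ 618.9 -133.9   34. ]
[488.8  71.2 185. ]
```

View pics/wrist0.png

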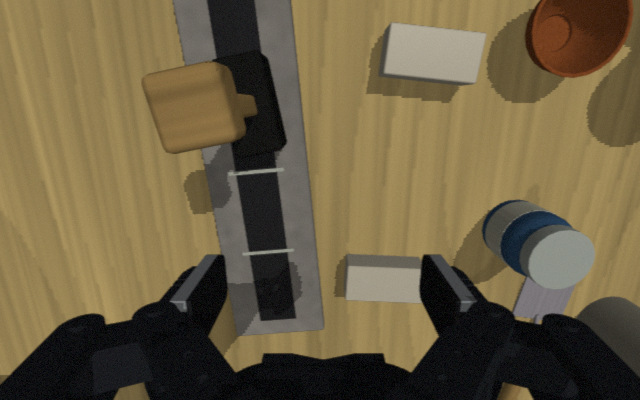

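The wrist view shows the mallet's pommel at (195,105) and the slab running vertically around x≈250. One brick is at (430,50), another at (385,280), partly hidden by a finger. I'll turn towards the slab direction and look closer at the mallet.

```bash
python3 -m handwheel '[{"az":-0.15,"tx":1,"ty":-0.5,"tz":-1.5,"hand":-1},{"az":-0.3,"tx":2,"ty":-1,"tz":-3,"hand":-1},{"az":-0.45,"tx":3,"ty":-1.5,"tz":-5,"hand":-1},{"az":-0.6,"tx":4,"ty":-2,"tz":-7,"hand":-1},{"az":-0.75,"tx":5,"ty":-2.5,"tz":-9,"hand":-1},{"az":-0.9,"tx":6,"ty":-2.5,"tz":-10,"hand":-1},{"az":-1.05,"tx":6,"ty":-2.5,"tz":-10,"hand":-1},{"az":-1.2,"tx":6,"ty":-2.5,"tz":-10,"hand":-1},{"az":-1.35,"tx":6,"ty":-2.5,"tz":-10,"hand":-1},{"az":-1.5,"tx":6,"ty":-2.5,"tz":-10,"hand":-1}]'
python3 -m handwheel '[{"az":-0.14,"hand":-1},{"az":-0.21,"hand":-1},{"az":-0.21,"hand":-1},{"az":-0.21,"hand":-1}]'
python3 - <<'E'
from h import *
print(manip.observe()["joint_pos"])
c=manip.calibration("wrist");print(c);np.save("cw1.npy",c,allow_pickle=True)
cv2.imwrite("pics/w1.png",manip.grab_frame("wrist"))
E
```

```text
[-1.34184188e-01  3.26799537e-01 -1.93328925e-01  1.05199003e+00
  6.81398975e-06  1.43656815e+00]
{'vertical_fov': 62.722958887833045, 'cx': 322.9760187185473, 'cy': 199.51946787037156, 'origin': array([550.03579894,  72.72389464, 374.28247222]), 'orientation': array([-1.42282803e-01,  4.92595038e-04, -1.91788273e-04,  9.89825906e-01])}$[0]: bad value
$[0]: bad value
```

View pics/w1.png

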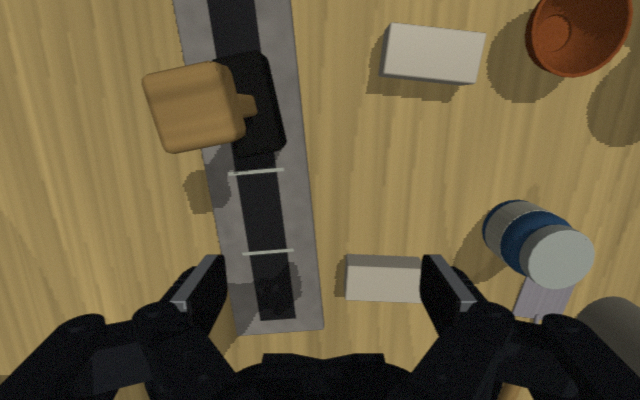

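The arm didn't move: the call was refused, so this is the same view as before. I'll find out which form the rows need.

```bash
python3 -m handwheel '[{"ax":0,"ay":0,"az":-0.15,"tx":1,"ty":-0.5,"tz":-1.5,"hand":-1}]'; python3 -m handwheel '[{"az":-0.1,"hand":-1.0}]'; python3 -m handwheel --help | head -20
```

```text
t: 0.3
tcp_pos: [544.0, 9.5, 244.3]
orientation: [0.651, 0.759, -0.001, -0.002]
contact_force: [-0.1, -0.5, -1.1]
width: 85.4
grasp_force: 0.0$[0]: bad value
invalid input: not JSON, or not a number
```

```bash
python3 -m handwheel '[{"ax":0,"ay":0,"az":-0.15,"tx":1,"ty":-0.3,"tz":-2,"hand":-1},{"ax":0,"ay":0,"az":-0.3,"tx":2,"ty":-0.6,"tz":-4,"hand":-1},{"ax":0,"ay":0,"az":-0.45,"tx":3,"ty":-0.9,"tz":-6,"hand":-1},{"ax":0,"ay":0,"az":-0.6,"tx":4,"ty":-1.2,"tz":-8,"hand":-1},{"ax":0,"ay":0,"az":-0.75,"tx":5.2,"ty":-1.2,"tz":-8.5,"hand":-1},{"ax":0,"ay":0,"az":-0.9,"tx":5.2,"ty":-1.2,"tz":-8.5,"hand":-1},{"ax":0,"ay":0,"az":-1.05,"tx":5.2,"ty":-1.2,"tz":-8.5,"hand":-1},{"ax":0,"ay":0,"az":-1.2,"tx":5.2,"ty":-1.2,"tz":-8.5,"hand":-1},{"ax":0,"ay":0,"az":-1.35,"tx":5.2,"ty":-1.2,"tz":-8.5,"hand":-1},{"ax":0,"ay":0,"az":-1.5,"tx":5.2,"ty":-1.2,"tz":-8.5,"hand":-1}]'
python3 -m handwheel '[{"ax":0,"ay":0,"az":-0.06,"tx":0,"ty":0,"tz":0,"hand":-1},{"ax":0,"ay":0,"az":-0.06,"tx":0,"ty":0,"tz":0,"hand":-1},{"ax":0,"ay":0,"az":-0.06,"tx":0,"ty":0,"tz":0,"hand":-1}]'
python3 - <<'E'
from h import *
print(manip.observe()["joint_pos"])
c=manip.calibration("wrist");print(c);np.save("cw1.npy",c,allow_pickle=True)
cv2.imwrite("pics/w2.png",manip.grab_frame("wrist"))
E
```

```text
t: 1.3
tcp_pos: [525.2, 59.7, 331.1]
orientation: [-0.043, 0.999, 0.0, -0.0]
contact_force: [-0.1, -0.4, -0.2]
width: 85.8
grasp_force: 0.0
t: 1.6
tcp_pos: [525.3, 59.7, 331.1]
orientation: [-0.069, 0.998, 0.0, -0.0]
contact_force: [-0.1, -1.0, 0.8]
width: 85.1
grasp_force: 0.0
[-2.66028357e-02  2.40489650e-01 -5.52290988e-02  1.27540173e+00
  1.22521232e-05 -1.64457984e-01]
{'vertical_fov': 62.722958887833045, 'cx': 322.9760187185473, 'cy': 199.51946787037156, 'origin': array([454.43973014,  50.58433458, 474.7502212 ]), 'orientation': array([-0.09355303, -0.10795831,  0.74618159,  0.65023524])}
```

View pics/w2.png

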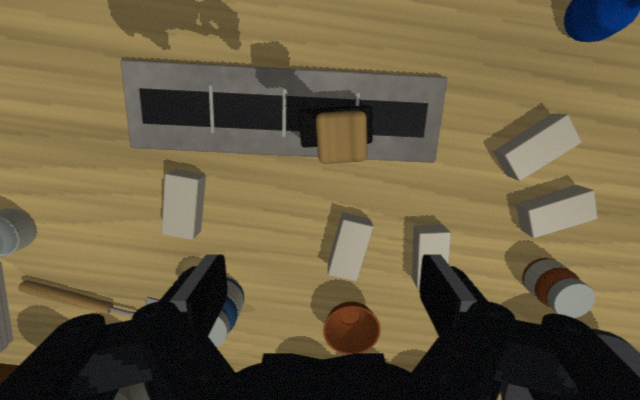

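The wrist view now shows the whole slab, from (122,59) to (437,161), and the pommel at (342,137). The bricks are at (184,204), (351,246), (431,255, partly hidden by a finger), (539,147) and (557,210). I'll fit box silhouettes to get exact poses.

```bash
cat >> h.py <<'E'
from scipy.optimize import minimize
def box(p,dims,z0):
    x,y,a=p; l,w,h=dims
    g=np.array([[i*l/2,j*w/2,k*h] for i in(-1,1) for j in(-1,1) for k in(0,1)])
    g[:,:2]=g[:,:2]@np.array([[np.cos(a),np.sin(a)],[-np.sin(a),np.cos(a)]])
    return g+[x,y,z0]
def render(c,p,dims,z0,s=4):
    m=np.zeros((400*s,640*s),np.uint8)
    h=cv2.convexHull((((proj(c,box(p,dims,z0))+.5)*s-.5)*16).astype(np.int32))
    cv2.fillConvexPoly(m,h,255,shift=4)
    return cv2.resize(m,(640,400),interpolation=cv2.INTER_AREA)/255.
def fit(c,mask,dims,z0,p0,pad=25):
    """box silhouette fit; mask float 0..1; p0=(x,y,yaw)"""
    u=proj(c,box(p0,dims,z0)); a=np.maximum(u.min(0)-pad,0).astype(int); b=np.maximum(u.max(0)+pad,0).astype(int)
    sl=(slice(a[1],b[1]),slice(a[0],b[0]))
    f=lambda p:np.abs(render(c,p,dims,z0)[sl]-mask[sl]).sum()
    p0=np.array(p0,float); best=None
    for da in (0,.15,-.15):
        q=p0+[0,0,da]
        r=minimize(f,q,method="Nelder-Mead",options=dict(initial_simplex=[q,q+[8,0,0],q+[0,8,0],q+[0,0,.1]],xatol=.02,fatol=.2))
        r=minimize(f,r.x,method="Nelder-Mead",options=dict(initial_simplex=[r.x,r.x+[3,0,0],r.x+[0,3,0],r.x+[0,0,.04]],xatol=.02,fatol=.2))
        if best is None or r.fun<best.fun: best=r
    return best.x,best.fun,mask[sl].sum()
def masks(im):
    h=cv2.cvtColor(im,cv2.COLOR_BGR2HSV).astype(int); H,S,V=h[...,0],h[...,1],h[...,2]
    return H,S,V
E
python3 - <<'E'
from h import *
im=cv2.imread("pics/w2.png"); H,S,V=masks(im)
for n,u,v in [("pom",342,140),("pomside",342,114),("wood",250,250),("woodshadow",270,60),("slab",170,75),("slab2",250,148),("strip",250,115),("head",310,135),("brick",184,200),("brickshade",530,170),("brick2",557,205),("blur",350,240),("side",185,236)]:
    print(n,im[v-1:v+2,u-1:u+2].reshape(-1,3).mean(0).round(),H[v,u],S[v,u],V[v,u])
E
```

```text
pom [ 63. 106. 133.] 19 133 132
pomside [47. 77. 96.] 20 130 98
wood [ 78. 121. 140.] 21 115 138
woodshadow [50. 80. 93.] 21 115 95
slab [100. 106. 110.] 17 20 113
slab2 [ 97. 103. 107.] 21 24 107
strip [29. 29. 30.] 80 32 24
head [19. 19. 18.] 60 24 21
brick [136. 153. 160.] 23 38 162
brickshade [146. 164. 171.] 23 36 170
brick2 [146. 163. 170.] 20 38 168
blur [142. 160. 166.] 21 40 166
side [134. 153. 159.] 21 38 159
```

Run:
```python
from h import *
np.set_printoptions(suppress=True,precision=2)
im=cv2.imread("pics/w2.png"); c=np.load("cw1.npy",allow_pickle=True).item()
H,S,V=masks(cv2.GaussianBlur(im,(3,3),0.7))
bm=((S<72)&(V>122)).astype(float)
sm=((S<72)).astype(float)
b=cv2.GaussianBlur(im,(5,5),1.2).astype(float); pm=((b[...,0]/b[...,2]<.515)&(b[...,2]>60)).astype(float)
sl=fit(c,sm,(430,115,14),0,(478,5,1.72)); print("slab",sl,np.degrees(sl[0][2]))
print("strip lines ", [onz(c,u,v,14) for u,v in ((211.5,108.5),(284.5,112.5))])
dm=((V<60)).astype(float); st=fit(c,dm,(386,46,0.1),14,(478,5,1.72),pad=6);print("strip",st,np.degrees(st[0][2]))
p=fit(c,pm,(42,42,30),169,(480,66,1.7),pad=12);print("pommel",p,np.degrees(p[0][2]))
p=fit(c,dm,(90,46,50),14,(480,66,1.7),pad=3);print("head",p)
for u,v in ((184,202),(351,246),(539,147),(557,210)):
    q=onz(c,u,v,20); r=fit(c,bm,(92,46,34),0,(q[0],q[1],.2),pad=14); print("brick",r,np.degrees(r[0][2]))
cv2.imwrite("pics/m.png",np.hstack([pm,dm])[50:180]*255)
```

```text
slab (array([474.66,   0.79,   1.66]), np.float64(3420.0039215686274), np.float64(25439.0)) 95.04768490204476
strip lines  [array([482.39, -97.43,  14.  ]), array([474.08,   0.93,  14.  ])]
strip (array([474.77,   0.16,   1.66]), np.float64(1763.9294117647057), np.float64(8630.0)) 95.05175713454106
pommel (array([479.81,  69.49,   1.71]), np.float64(270.84705882352944), np.float64(2387.0)) 97.71251019809426
head (array([456.03,  47.22,   2.42]), np.float64(778.686274509804), np.float64(1714.0))
brick (array([ 628.77, -135.02,   -0.15]), np.float64(720.1098039215685), np.float64(1983.0)) -8.446095815723893
brick (array([663.05, 120.29,  -0.05]), np.float64(460.1411764705882), np.float64(1735.0)) -2.8166181213210453
brick (array([471.71, 368.36,  -0.94]), np.float64(886.8), np.float64(2274.0)) -53.9913901362296
brick (array([562.53, 432.49,  -1.22]), np.float64(1182.3686274509805), np.float64(2323.0)) -69.72750564730198[ WARN:0@10.164] global loadsave.cpp:1063 imwrite_ Unsupported depth image for selected encoder is fallbacked to CV_8U.
```

Run:
```python
from h import *
c=np.load("cw1.npy",allow_pickle=True).item()
print(onz(c,336,126,64),onz(c,342,139,199)); print(delta((480,69,262),np.radians(97.7)))
```

```text
[479.22341769  70.42813956  64.        ] [480.84404651  70.40853195 199.        ]
(array([4.36, 1.55, 6.92]), np.float64(0.0036270282887966854), np.float64(97.90781341312261))
```

```bash
python3 -m handwheel '[{"ax":0,"ay":0,"az":0,"tx":2,"ty":0.7,"tz":3,"hand":-1},{"ax":0,"ay":0,"az":0,"tx":4.4,"ty":1.5,"tz":6.9,"hand":-1},{"ax":0,"ay":0,"az":0,"tx":4.4,"ty":1.5,"tz":6.9,"hand":-1},{"ax":0,"ay":0,"az":0,"tx":4.4,"ty":1.5,"tz":6.9,"hand":-1}]'
python3 - <<'E'
from h import *
np.set_printoptions(suppress=True,precision=2)
c=manip.calibration("wrist");im=manip.grab_frame("wrist")
np.save("cw3.npy",c,allow_pickle=True);cv2.imwrite("pics/w3.png",im)
b=cv2.GaussianBlur(im,(5,5),1.2).astype(float); pm=((b[...,0]/b[...,2]<.515)&(b[...,2]>60)).astype(float)
p=fit(c,pm,(42,42,30),169,(480,69,1.7),pad=12);print("pommel",p,np.degrees(p[0][2]))
E
```

```text
t: 2.05
tcp_pos: [478.6, 68.4, 261.7]
orientation: [-0.069, 0.998, 0.0, -0.001]
contact_force: [1.0, 0.5, 1.0]
width: 84.9
grasp_force: 0.0
pommel (array([478.13,  69.58,   1.78]), np.float64(634.4078431372549), np.float64(3935.0)) 102.03917592131639
```

View pics/w3.png

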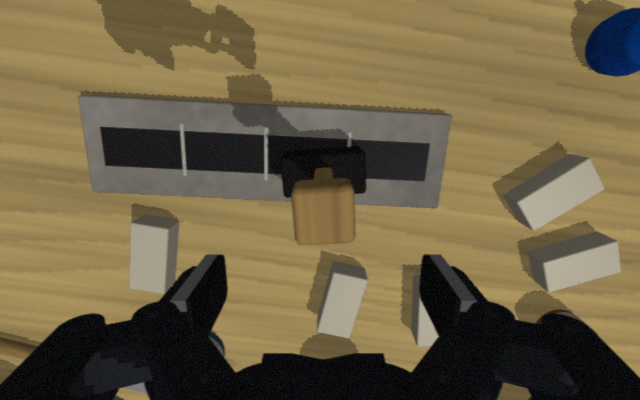

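The pommel spans (293–355, 182–243) and is centred between the fingers at column 324. The head's edge runs nearly parallel to the closing axis.

Run:
```python
from h import *
np.set_printoptions(suppress=True,precision=1)
c=np.load("cw3.npy",allow_pickle=True).item()
e=[onz(c,u,v,199) for u,v in ((298,244),(326,243.5),(355,242))];print(e)
print("centre",e[1]-21*np.array([np.cos(.13),np.sin(.13),0]))
for u in (292.5,355.5): print(onz(c,u,225,199))
im=cv2.imread("pics/w3.png"); 
print(im[170:250:3,326].tolist())
print(proj(c,box((479.5,69,1.70),(42,42,30),169)).round(), c["origin"],manip.observe()["tcp_pos"])
```

```text
[array([501.5,  55.4, 199. ]), array([498.5,  74.2, 199. ]), array([494.7,  93.7, 199. ])]
centre [477.7  71.5 199. ]
[488.3  50.1 199. ]
[482.5  92.  199. ]
[[38, 59, 75], [32, 55, 70], [38, 59, 73], [34, 54, 67], [26, 52, 64], [33, 55, 68], [44, 75, 95], [55, 93, 118], [63, 109, 135], [64, 109, 136], [67, 112, 139], [73, 115, 142], [70, 113, 140], [71, 113, 140], [67, 111, 137], [65, 110, 139], [70, 114, 140], [69, 114, 142], [69, 114, 141], [67, 111, 138], [64, 110, 137], [65, 111, 140], [63, 110, 136], [67, 112, 139], [63, 106, 134], [80, 126, 147], [86, 135, 155]]
[[295. 229.]
 [291. 245.]
 [294. 176.]
 [290. 185.]
 [349. 230.]
 [353. 246.]
 [351. 176.]
 [355. 186.]] [408.   59.3 405.5] [481.1  68.3 263.5]
```

```bash
python3 -m handwheel '[{"ax":0,"ay":0,"az":0,"tx":0,"ty":0.15,"tz":3,"hand":-1},{"ax":0,"ay":0,"az":0,"tx":0,"ty":0.15,"tz":6,"hand":-1},{"ax":0,"ay":0,"az":0,"tx":0,"ty":0.15,"tz":8.5,"hand":-1},{"ax":0,"ay":0,"az":0,"tx":0,"ty":0.15,"tz":9.4,"hand":-1},{"ax":0,"ay":0,"az":0,"tx":0,"ty":0.15,"tz":9.4,"hand":-1},{"ax":0,"ay":0,"az":0,"tx":0,"ty":0.15,"tz":9.4,"hand":1},{"ax":0,"ay":0,"az":0,"tx":0,"ty":0.15,"tz":9.4,"hand":1},{"ax":0,"ay":0,"az":0,"tx":0,"ty":0.15,"tz":9.4,"hand":1},{"ax":0,"ay":0,"az":0,"tx":0,"ty":0.15,"tz":9.4,"hand":1},{"ax":0,"ay":0,"az":0,"tx":0,"ty":0.15,"tz":9.4,"hand":1}]'
python3 - <<'E'
from h import *
s=manip.observe();print(s["tcp_pos"],s["width"],s["grasp_force"],s["contact_force"])
E
```

```text
t: 3.1
tcp_pos: [480.7, 69.7, 169.8]
orientation: [-0.069, 0.998, -0.0, 0.001]
contact_force: [-0.4, -0.8, 5.8]
width: 41.4
grasp_force: 59.7
[480.69978207  69.65163284 169.8086005 ] 41.369242753237636 59.71181367058307 [-0.42837273 -0.84634351  5.76379326]
```

```bash
python3 -m handwheel '[{"ax":0,"ay":0,"az":0,"tx":0,"ty":0,"tz":-2,"hand":1},{"ax":0,"ay":0,"az":0,"tx":0,"ty":0,"tz":-5,"hand":1},{"ax":0,"ay":0,"az":0,"tx":0,"ty":-1,"tz":-8.5,"hand":1},{"ax":0,"ay":0,"az":0,"tx":0.2,"ty":-4,"tz":-10,"hand":1},{"ax":0,"ay":0,"az":0,"tx":0.5,"ty":-8,"tz":-10,"hand":1},{"ax":0,"ay":0,"az":0,"tx":0.8,"ty":-12,"tz":-10,"hand":1},{"ax":0,"ay":0,"az":0,"tx":1.1,"ty":-16,"tz":-10,"hand":1},{"ax":0,"ay":0,"az":0,"tx":1.4,"ty":-20,"tz":-10,"hand":1},{"ax":0,"ay":0,"az":0,"tx":1.7,"ty":-24,"tz":-10,"hand":1},{"ax":0,"ay":0,"az":0,"tx":2,"ty":-28,"tz":-10,"hand":1}]'
python3 -m handwheel '[{"ax":0,"ay":0,"az":0,"tx":0.2,"ty":-3,"tz":0,"hand":1},{"ax":0,"ay":0,"az":0,"tx":0.4,"ty":-6,"tz":0,"hand":1},{"ax":0,"ay":0,"az":0,"tx":0.4,"ty":-7,"tz":0,"hand":1},{"ax":0,"ay":0,"az":0,"tx":0.4,"ty":-7,"tz":0,"hand":1},{"ax":0,"ay":0,"az":0,"tx":0.4,"ty":-7,"tz":0,"hand":1},{"ax":0,"ay":0,"az":0,"tx":0.4,"ty":-7,"tz":0,"hand":1}]'
python3 - <<'E'
from h import *
for n in ("wrist","scene","side"):
    c=manip.calibration(n);im=manip.grab_frame(n)
    np.save(f"c_{n}4.npy",c,allow_pickle=True);cv2.imwrite(f"pics/{n}4.png",im)
S=cv2.imread("pics/scene4.png")[45:155,180:310];D=cv2.imread("pics/side4.png")[225:395,390:510]
W=cv2.imread("pics/wrist4.png")[60:360,0:330]
o=np.zeros((600,790,3),np.uint8)
o[:275,:325]=cv2.resize(S,None,fx=2.5,fy=2.5,interpolation=cv2.INTER_CUBIC)
o[:425,330:630]=cv2.resize(D,None,fx=2.5,fy=2.5,interpolation=cv2.INTER_CUBIC)
o[300:600,:330]=W
cv2.imwrite("pics/rack4.png",o)
s=manip.observe();print(s["tcp_pos"],s["width"],s["contact_force"])
E
```

```text
t: 4.1
tcp_pos: [498.0, -211.6, 268.1]
orientation: [-0.069, 0.998, 0.0, -0.0]
contact_force: [0.2, 0.3, -3.3]
width: 41.7
grasp_force: 61.2
t: 4.7
tcp_pos: [504.1, -278.6, 268.2]
orientation: [-0.07, 0.998, 0.0, -0.0]
contact_force: [0.2, 0.2, -3.8]
width: 41.6
grasp_force: 61.4
[ 504.40570555 -278.97308404  268.50099124] 41.56749800265141 [-0.74240609 -0.08372389 -3.48130603]
```

View pics/rack4.png

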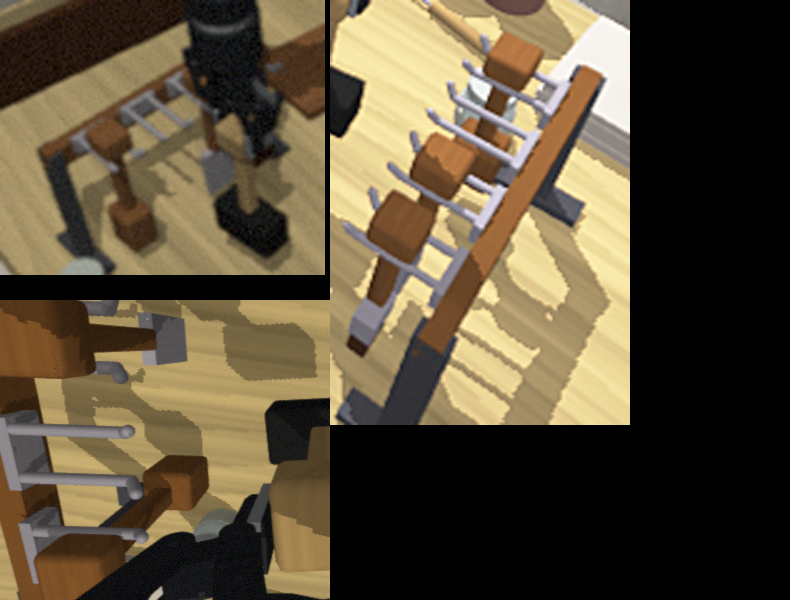

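The rack picture shows the empty hook in the wrist part. In full-frame pixels its prongs run from (50,188) to (128,192) and from (55,240) to (136,250). The side part shows the empty hook between the beater and the other two tools.

Run:
```python
from h import *
np.set_printoptions(suppress=True,precision=1)
c=np.load("c_wrist4.npy",allow_pickle=True).item()
im=cv2.imread("pics/wrist4.png")
# refine prong axis rows: grey low-sat pixels by columns
H,S,V=masks(im)
P=[[],[]]
for u in range(52,116,4):
    m=(S[170:265,u]<60)&(V[170:265,u]>60)
    for k,(a,b) in enumerate(((8,34),(60,86))):
        idx=np.where(m[a:b])[0]
        if 4<=len(idx): P[k].append((u,170+a+idx.mean(),len(idx)))
L=[]
for k in (0,1):
    q=np.array(P[k]); print(q[::4])
    f=np.polyfit(q[:,0],q[:,1],1); w=[onz(c,u,np.polyval(f,u),205)[:2] for u in (55,112)]; L.append(np.array(w)); print(w)
d=[np.degrees(np.arctan2(*(l[0]-l[1])[::-1])) for l in L];print("dir",d)
n=L[0][0]-L[0][1]; n/=np.linalg.norm(n); print("gap",np.cross(n,L[1][0]-L[0][0]))
for u,v in ((129,191),(136,250)): print("tip",onz(c,u,v,217))
print("neighbor tips",onz(c,122,136,217),onz(c,141,297,217))
print(manip.observe()["tcp_pos"])
```

```text
[[ 52.  189.5  12. ]
 [ 68.  190.5  12. ]
 [ 84.  191.   13. ]
 [100.  191.5  12. ]]
[array([ 511.4, -452.7]), array([ 507.6, -416. ])]
[[ 52.  237.5  12. ]
 [ 68.  238.5  12. ]
 [ 84.  239.   11. ]
 [100.  239.5  12. ]]
[array([ 545.9, -455.7]), array([ 542.2, -417.4])]
dir [np.float64(-84.09830874808975), np.float64(-84.46400154052203)]
gap 34.0305134939547
tip [ 501.3 -398.3  217. ]
tip [ 540.8 -394.8  217. ]
neighbor tips [ 468.2 -401.5  217. ] [ 575.5 -392.1  217. ]
[ 504.4 -279.   268.5]<stdin>:18: DeprecationWarning: Arrays of 2-dimensional vectors are deprecated. Use arrays of 3-dimensional vectors instead. (deprecated in NumPy 2.0)
```

Run:
```python
from h import *
np.set_printoptions(suppress=True,precision=1)
c=np.load("c_wrist4.npy",allow_pickle=True).item()
im=cv2.imread("pics/wrist4.png")
print([(v,im[v,323].tolist()) for v in range(190,345,4)])
r=R.from_quat(manip.observe()["orientation"])
t=np.array([504.4,-279,268.5])
for off in (-2,0,2):
    g=np.array([[i*21,j*21,-30+k*30] for i in(-1,1) for j in (0,) for k in(0,1)])
    w=t+r.apply(np.c_[g[:,0]+off,g[:,1],-(g[:,2]+29.5)])
    print(off,proj(c,w).tolist())
```

```text
[(190, [36, 66, 79]), (194, [38, 63, 77]), (198, [38, 61, 80]), (202, [43, 67, 82]), (206, [34, 60, 78]), (210, [40, 62, 77]), (214, [45, 67, 83]), (218, [35, 65, 79]), (222, [38, 64, 81]), (226, [37, 63, 76]), (230, [42, 64, 81]), (234, [36, 61, 75]), (238, [39, 67, 82]), (242, [45, 75, 94]), (246, [52, 86, 102]), (250, [53, 85, 104]), (254, [55, 89, 107]), (258, [53, 88, 108]), (262, [56, 89, 109]), (266, [50, 86, 106]), (270, [52, 86, 106]), (274, [49, 84, 105]), (278, [51, 86, 106]), (282, [53, 89, 107]), (286, [51, 86, 106]), (290, [50, 86, 106]), (294, [51, 85, 106]), (298, [78, 127, 160]), (302, [81, 131, 162]), (306, [79, 131, 161]), (310, [76, 130, 160]), (314, [79, 130, 159]), (318, [76, 127, 158]), (322, [76, 128, 160]), (326, [78, 128, 161]), (330, [81, 132, 159]), (334, [105, 162, 186]), (338, [106, 160, 183]), (342, [102, 156, 180])]
-2 [[320.45639816106683, 299.2926758565603], [320.035350701038, 340.87927251222635], [320.21520812547004, 220.5448549399746], [319.69793815128617, 247.84459936546256]]
0 [[320.4457038285734, 295.8010084751636], [320.020625080282, 336.81898099394095], [320.20278507849196, 216.48876748077868], [319.6802532499654, 242.96834619937744]]
2 [[320.4349355973257, 292.28521337282825], [320.005775982596, 332.72464321441464], [320.1902694714128, 212.4024594270835], [319.662405740934, 238.04725725219873]]
```

```bash
python3 -m handwheel '[{"ax":0,"ay":0,"az":0.02,"tx":-0.4,"ty":0,"tz":2,"hand":1},{"ax":0,"ay":0,"az":0.038,"tx":-0.75,"ty":0,"tz":4,"hand":1},{"ax":0,"ay":0,"az":0.038,"tx":-0.75,"ty":0,"tz":4.1,"hand":1},{"ax":0,"ay":0,"az":0.038,"tx":-0.75,"ty":0,"tz":4.1,"hand":1},{"ax":0,"ay":0,"az":0.038,"tx":-0.75,"ty":0,"tz":4.1,"hand":1}]'
python3 - <<'E'
from h import *
for i in range(3): print(delta((527.1,-431.5,227)),manip.observe()["tcp_pos"])
E
```

```text
t: 5.35
tcp_pos: [512.2, -279.2, 228.5]
orientation: [-0.051, 0.999, -0.001, 0.001]
contact_force: [0.0, 0.4, -4.4]
width: 41.3
grasp_force: 61.5
(array([  0.06, -15.3 ,   0.16]), None, np.float64(95.82666046308277)) [ 512.15730625 -279.20814496  228.46553794]
(array([  0.06, -15.3 ,   0.16]), None, np.float64(95.82666046308277)) [ 512.15730625 -279.20814496  228.46553794]
(array([  0.06, -15.3 ,   0.16]), None, np.float64(95.82666046308277)) [ 512.15730625 -279.20814496  228.46553794]
```

```bash
python3 -m handwheel '[{"ax":0,"ay":0,"az":0,"tx":0,"ty":-2,"tz":0,"hand":1},{"ax":0,"ay":0,"az":0,"tx":0,"ty":-5,"tz":0,"hand":1},{"ax":0,"ay":0,"az":0,"tx":0,"ty":-7.5,"tz":0,"hand":1},{"ax":0,"ay":0,"az":0,"tx":0,"ty":-9,"tz":0,"hand":1},{"ax":0,"ay":0,"az":0,"tx":0,"ty":-9,"tz":0,"hand":1},{"ax":0,"ay":0,"az":0,"tx":0,"ty":-9,"tz":0,"hand":1}]'
python3 - <<'E'
from h import *
np.set_printoptions(suppress=True,precision=1)
print(delta((527.1,-431.5,227)))
for n in ("wrist","scene","side"):
    c=manip.calibration(n);im=manip.grab_frame(n)
    np.save(f"c_{n}5.npy",c,allow_pickle=True);cv2.imwrite(f"pics/{n}5.png",im)
D=cv2.imread("pics/side5.png")[225:385,360:520]
o=np.zeros((400,800,3),np.uint8); o[:,:400]=cv2.resize(D,(400,400),interpolation=cv2.INTER_CUBIC); o[:,400:]=cv2.imread("pics/wrist5.png")[:,0:400]
cv2.imwrite("pics/r5.png",o)
E
```

```text
t: 5.95
tcp_pos: [520.8, -368.6, 227.9]
orientation: [-0.05, 0.999, 0.0, 0.0]
contact_force: [-0.1, -0.4, -4.4]
width: 41.2
grasp_force: 61.7
(array([ 0. , -6.3,  0.1]), None, np.float64(95.77446635660296))
```

View pics/r5.png

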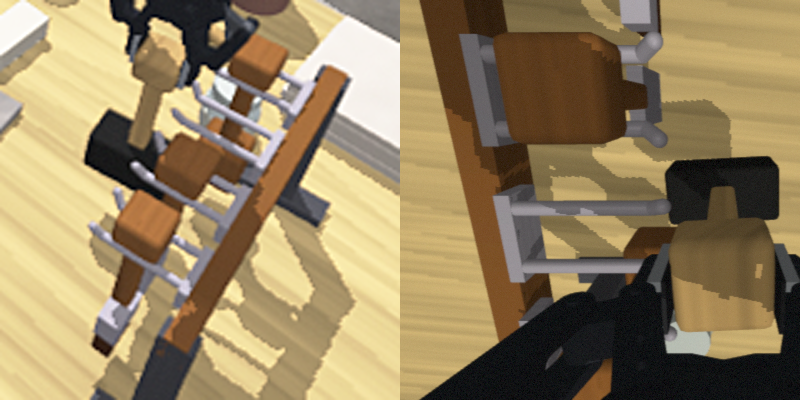

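In the wrist half the prongs are at rows 208 and 267, with the pommel centred at (725,275), just short of the tips. The side half shows the mallet lined up with the gap. I'll recheck the centre line from this closer view.

Run:
```python
from h import *
np.set_printoptions(suppress=True,precision=1)
c=np.load("c_wrist5.npy",allow_pickle=True).item()
im=cv2.imread("pics/wrist5.png"); H,S,V=masks(im)
L=[]
for a,b,us in ((194,224,range(146,240,4)),(254,280,range(146,220,4))):
    q=[]
    for u in us:
        i=np.where((S[a:b,u]<60)&(V[a:b,u]>60))[0]
        if 8<len(i)<20: q.append((u,a+i.mean()))
    q=np.array(q); f=np.polyfit(q[:,0],q[:,1],1); print(len(q),f,np.abs(np.polyval(f,q[:,0])-q[:,1]).max())
    L.append([onz(c,u,np.polyval(f,u),205)[:2] for u in (140,210)])
L=np.array(L);n=L[:,0]-L[:,1];print(np.degrees(np.arctan2(n[:,1],n[:,0])))
for l in L: print("x at y=-431.5:",l[0,0]+(l[1,0]-l[0,0])*(-431.5-l[0,1])/(l[1,1]-l[0,1]))
print(manip.observe()["tcp_pos"])
for v in range(205,345,6): print(v,im[v,325].tolist(),end=' ')
```

```text
24 [ -0.  208.1] 0.45181159420300787
15 [  0.  264.5] 0.7171242774567759
[-84.2 -84.7]
x at y=-431.5: 509.43597872307083
x at y=-431.5: 543.9179719402644
[ 520.9 -367.7  227.7]
205 [43, 70, 87] 211 [40, 70, 87] 217 [46, 73, 91] 223 [37, 66, 78] 229 [45, 70, 85] 235 [41, 67, 84] 241 [48, 78, 99] 247 [52, 87, 105] 253 [55, 93, 115] 259 [53, 92, 114] 265 [57, 93, 116] 271 [56, 93, 114] 277 [53, 90, 111] 283 [60, 95, 117] 289 [56, 94, 113] 295 [55, 91, 113] 301 [87, 139, 173] 307 [86, 138, 171] 313 [85, 138, 172] 319 [86, 140, 173] 325 [86, 137, 171] 331 [110, 170, 196] 337 [112, 173, 201] 343 [110, 167, 192]
```

```bash
python3 -m handwheel '[{"ax":0,"ay":0,"az":0,"tx":0,"ty":-1.5,"tz":0,"hand":1},{"ax":0,"ay":0,"az":0,"tx":0,"ty":-3,"tz":0,"hand":1},{"ax":0,"ay":0,"az":0,"tx":0,"ty":-4.5,"tz":0,"hand":1},{"ax":0,"ay":0,"az":0,"tx":0,"ty":-5.6,"tz":0,"hand":1},{"ax":0,"ay":0,"az":0,"tx":0,"ty":-6.3,"tz":0,"hand":1},{"ax":0,"ay":0,"az":0,"tx":0,"ty":-6.3,"tz":0,"hand":1},{"ax":0,"ay":0,"az":0,"tx":0,"ty":-6.3,"tz":0.5,"hand":1},{"ax":0,"ay":0,"az":0,"tx":0,"ty":-6.3,"tz":0.8,"hand":1},{"ax":0,"ay":0,"az":0,"tx":0,"ty":-6.3,"tz":1.0,"hand":1},{"ax":0,"ay":0,"az":0,"tx":0,"ty":-6.3,"tz":1.0,"hand":1}]'
```

```text
t: 7.1
tcp_pos: [527.0, -430.6, 216.7]
orientation: [-0.051, 0.999, 0.0, -0.0]
contact_force: [-0.5, -0.2, -3.0]
width: 41.3
grasp_force: 61.6
```

Lowering in small steps until it makes contact.

```bash
python3 -m handwheel '[{"ax":0,"ay":0,"az":0,"tx":0,"ty":0,"tz":0.2,"hand":1},{"ax":0,"ay":0,"az":0,"tx":0,"ty":0,"tz":0.4,"hand":1},{"ax":0,"ay":0,"az":0,"tx":0,"ty":0,"tz":0.4,"hand":1}]'; python3 -m handwheel '[{"ax":0,"ay":0,"az":0,"tx":0,"ty":0,"tz":0.15,"hand":1},{"ax":0,"ay":0,"az":0,"tx":0,"ty":0,"tz":0.15,"hand":1}]';python3 -m handwheel '[{"ax":0,"ay":0,"az":0,"tx":0,"ty":0,"tz":0.1,"hand":1},{"ax":0,"ay":0,"az":0,"tx":0,"ty":0,"tz":0.1,"hand":1}]'
```

```text
t: 7.4
tcp_pos: [527.1, -431.1, 212.9]
orientation: [-0.051, 0.999, 0.0, -0.0]
contact_force: [0.2, 1.1, -4.3]
width: 41.3
grasp_force: 61.6
t: 7.6
tcp_pos: [527.1, -431.2, 211.6]
orientation: [-0.051, 0.999, 0.0, -0.0]
contact_force: [0.9, -0.5, -5.2]
width: 41.8
grasp_force: 61.6
t: 7.8
tcp_pos: [527.2, -431.2, 210.7]
orientation: [-0.051, 0.999, 0.0, -0.0]
contact_force: [-0.3, 0.1, -3.7]
width: 41.3
grasp_force: 61.6
```

```bash
for i in 1 2; do python3 -m handwheel '[{"ax":0,"ay":0,"az":0,"tx":0,"ty":0,"tz":0.1,"hand":1},{"ax":0,"ay":0,"az":0,"tx":0,"ty":0,"tz":0.1,"hand":1}]' | grep -E "tcp|contact"; done
```

```text
tcp_pos: [527.2, -431.3, 209.9]
contact_force: [0.1, 0.1, -3.9]
tcp_pos: [527.3, -431.3, 209.8]
contact_force: [-1.7, 0.6, 2.7]
```

```bash
python3 -m handwheel '[{"ax":0,"ay":0,"az":0,"tx":0,"ty":0,"tz":0,"hand":-0.15},{"ax":0,"ay":0,"az":0,"tx":0,"ty":0,"tz":0,"hand":-0.15},{"ax":0,"ay":0,"az":0,"tx":0,"ty":0,"tz":0,"hand":-0.15},{"ax":0,"ay":0,"az":0,"tx":0,"ty":0,"tz":0,"hand":-0.15}]'; python3 -m handwheel '[{"ax":0,"ay":0,"az":0,"tx":0,"ty":0,"tz":-1,"hand":-0.15},{"ax":0,"ay":0,"az":0,"tx":0,"ty":0,"tz":-2.5,"hand":-0.15},{"ax":0,"ay":0,"az":0,"tx":0,"ty":0,"tz":-5,"hand":-0.15},{"ax":0,"ay":0,"az":0,"tx":0,"ty":0,"tz":-9,"hand":-0.15},{"ax":0,"ay":0,"az":0,"tx":0,"ty":0,"tz":-12,"hand":-1},{"ax":0,"ay":0,"az":0,"tx":0,"ty":0,"tz":-12,"hand":-1},{"ax":0,"ay":0,"az":0,"tx":0,"ty":0,"tz":-12,"hand":-1}]'
python3 - <<'E'
from h import *
for n in ("wrist","side","scene"): cv2.imwrite(f"pics/{n}6.png",manip.grab_frame(n))
a=cv2.imread("pics/side6.png")[150:,120:520]; b=cv2.imread("pics/wrist6.png")[:,0:400]
o=np.zeros((600,800,3),np.uint8);o[:250,:400]=a;o[:400,400:]=b
o[260:600,:400]=cv2.imread("pics/scene6.png")[40:380,100:500]
cv2.imwrite("pics/r6.png",o)
E
```

```text
t: 8.6
tcp_pos: [527.3, -431.4, 208.8]
orientation: [-0.051, 0.999, -0.0, 0.0]
contact_force: [-0.4, -0.0, 0.5]
width: 49.4
grasp_force: 0.0
t: 9.3
tcp_pos: [527.6, -431.6, 330.2]
orientation: [-0.051, 0.999, -0.001, 0.001]
contact_force: [-0.7, -0.3, -1.5]
width: 85.3
grasp_force: 0.0
```

View pics/r6.png

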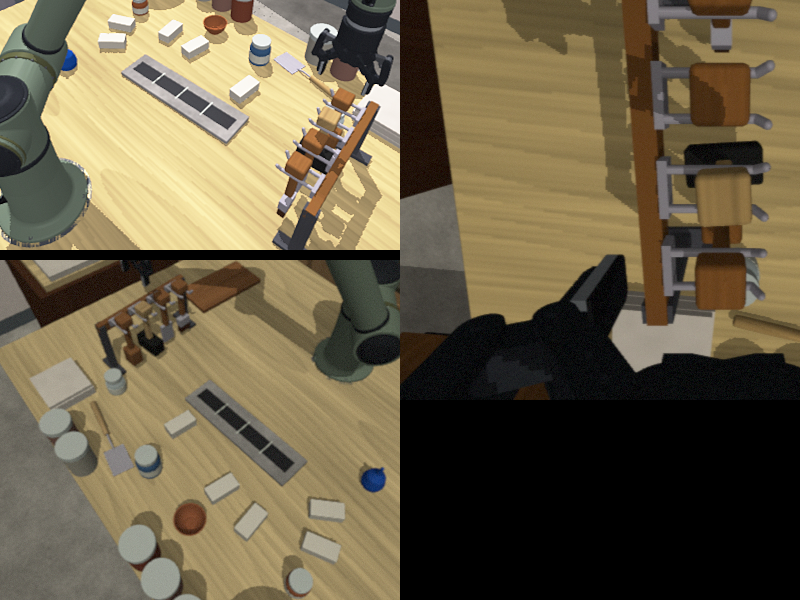

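The mallet hangs on the hook with its head end-on, and the other tools hang straight. Exactly five bricks are in view. With the arm out of the way, I'll fit them in both fixed cameras.

```bash
cat >> h.py <<'E'
def bmask(im):
    H,S,V=masks(cv2.GaussianBlur(im,(3,3),0.6)); return ((S<70)&(V>115)).astype(float)
def fit2(cams,msks,dims,z0,p0,pad=15):
    sls=[]
    for c in cams:
        u=proj(c,box(p0,dims,z0)); a=np.maximum(u.min(0)-pad,0).astype(int); b=(u.max(0)+pad).astype(int); sls.append((slice(a[1],b[1]),slice(a[0],b[0])))
    f=lambda p:sum(np.abs(render(c,p,dims,z0)[s]-m[s]).sum() for c,m,s in zip(cams,msks,sls))
    best=None
    for da in (0,.35,-.35):
        q=np.array(p0,float)+[0,0,da]
        for st in (8,3):
            r=minimize(f,q,method="Nelder-Mead",options=dict(initial_simplex=[q,q+[st,0,0],q+[0,st,0],q+[0,0,st/40]],xatol=.02,fatol=.1)); q=r.x
        if best is None or r.fun<best.fun: best=r
    return best.x,best.fun
E
python3 - <<'E'
from h import *
np.set_printoptions(suppress=True,precision=1)
S=manip.calibration("scene");D=manip.calibration("side")
a=cv2.imread("pics/scene6.png");b=cv2.imread("pics/side6.png")
ms,md=bmask(a),bmask(b); out=[]
# init yaw from scene contour
n,lab,st,ce=cv2.connectedComponentsWithStats(ms.astype(np.uint8))
for p in [(624,-127),(652,115),(652,234),(472,347),(555,404)]:
    u=proj(S,[[*p,17]])[0]; k=lab[int(u[1]),int(u[0])]
    pts=np.argwhere(lab==k)[:,::-1]; r=cv2.minAreaRect(pts.astype(np.float32)); bx=cv2.boxPoints(r)
    e=bx[1]-bx[0] if np.linalg.norm(bx[1]-bx[0])>np.linalg.norm(bx[2]-bx[1]) else bx[2]-bx[1]
    w=onz(S,*(u+e/2),20)-onz(S,*(u-e/2),20); y=np.arctan2(w[1],w[0])
    f1=fit2([S],[ms],(92,46,34),0,(*p,y)); f2=fit2([D],[md],(92,46,34),0,(*p,y)); f=fit2([S,D],[ms,md],(92,46,34),0,(*p,y))
    print(st[k][4],round(y,2),f1[0].round(2),round(f1[1]),f2[0].round(2),round(f2[1]),"both",f[0].round(2),round(f[1])); out.append(f[0])
np.save("bricks.npy",out)
for c,im in ((S,a),(D,b)):
    H,Sa,V=masks(im); m=(V<62).astype(float)
    m2=((Sa<70)).astype(float)
    r=fit2([c],[m2],(430,115,14),0,(474.5,.6,1.66),pad=10);print("slab",r)
E
```

```text
439 -3.04 [ 619.9 -131.2   -3.2] 316 [ 624.6 -131.2   -3.2] 488 both [ 622.  -130.9   -3.2] 825
615 3.04 [654. 118.   3.] 148 [658.1 118.4   3.1] 422 both [654.7 118.1   3. ] 588
683 -2.96 [653.  242.7  -3. ] 310 [657.  244.3  -3. ] 362 both [653.9 242.8  -3. ] 688
708 2.33 [470.3 350.4   2.3] 97 [472.6 349.8   2.4] 399 both [471.6 350.1   2.3] 509
793 2.04 [556.2 409.    2. ] 471 [559.7 409.    2. ] 570 both [557.  408.7   2. ] 1058
slab (array([473.4,   0.8,   1.7]), np.float64(1174.0039215686274))
slab (array([476.1,  -0.1,   1.7]), np.float64(1176.1333333333332))
```

Run:
```python
from h import *
np.set_printoptions(suppress=True,precision=1)
c=np.load("cw1.npy",allow_pickle=True).item(); B=np.load("bricks.npy")
im=cv2.imread("pics/w2.png");m=bmask(im)
n,lab,st,ce=cv2.connectedComponentsWithStats(m.astype(np.uint8))
print([(s[4],ce[i].round(1)) for i,s in enumerate(st) if 800<s[4]<4000])
for b in B:
    r=render(c,b,(92,46,34),0); y,x=np.nonzero(r>.5); print(b,len(x),x.mean(),y.mean())
print(proj(c,box((474.7,.5,1.658),(430,115,0),14))[::2])
```

```text
[(np.int32(2286), array([543.2, 147.6])), (np.int32(2004), array([179.3, 206.2])), (np.int32(1922), array([562.9, 213.9])), (np.int32(1748), array([350.1, 250. ])), (np.int32(810), array([433.2, 246.7])), (np.int32(1049), array([574.8, 300.3]))]
[ 622.  -130.9   -3.2] 2750 182.97963636363636 203.296
[654.7 118.1   3. ] 2227 349.24337674000896 245.57027391109116
[653.9 242.8  -3. ] 2404 429.9043261231281 255.11605657237936
[471.6 350.1   2.3] 3414 536.9179847685999 145.4162272993556
[557.  408.7   2. ] 3079 556.507632348165 209.62195518025334
[[129.6 147.4]
 [119.3  58.6]
 [435.2 162.7]
 [448.   76.3]]
```

```bash
sed -i 's/(S<70)&(V>115)/(S<75)\&(V>45)/' h.py
python3 - <<'E'
from h import *
np.set_printoptions(suppress=True,precision=2)
S=manip.calibration("scene");D=manip.calibration("side");W=np.load("cw1.npy",allow_pickle=True).item()
M={n:bmask(cv2.imread(f"pics/{f}.png")) for n,f in (("S","scene6"),("D","side6"),("W","w2"))}
out=[]
for b in np.load("bricks.npy"):
    f=[fit2([c],[M[n]],(92,46,34),0,b) for c,n in ((S,"S"),(D,"D"),(W,"W"))]
    g=fit2([S,D],[M["S"],M["D"]],(92,46,34),0,b)
    for q in f: print(q[0],round(q[1]),end=" | ")
    print("=>",g[0],round(g[1])); out.append(g[0])
np.save("bricks.npy",out)
E
```

```text
[ 620.77 -131.15   -3.2 ] 482 | [ 623.77 -131.13   -3.18] 682 | [ 622.51 -131.58   -3.2 ] 145 | => [ 621.54 -131.02   -3.19] 1180
[653.78 117.89   3.05] 168 | [657.09 119.24   3.05] 419 | [656.08 118.93   3.05] 104 | => [654.78 118.28   3.04] 600
[653.51 242.29  -2.96] 248 | [656.66 244.22  -2.96] 365 | [655.55 244.71  -2.93] 1032 | => [653.87 242.43  -2.97] 628
[470.08 350.63   2.34] 98 | [472.65 349.85   2.36] 402 | [472.19 350.67   2.31] 514 | => [471.61 350.19   2.34] 516
[556.92 408.69   2.04] 501 | [559.42 408.67   2.04] 566 | [558.66 409.7    2.02] 486 | => [557.55 408.49   2.03] 1079
```

Fits from all three cameras now agree to about 2 mm, for both the slab and the bricks. I'll write a helper that plans the picks and places, then go for the brick near the rack.

```bash
cat > go.py <<'E'
import sys
from h import *
np.set_printoptions(suppress=True,precision=2)
B=dict(A=(622.3,-131.3,-.05),B=(655.5,118.7,-.097),C=(655.2,243.5,.18),D=(471.6,350.4,2.34),E=(558.4,409.1,2.03))
C=np.array([474.7,.5]);e=np.array([np.cos(np.radians(95.05)),np.sin(np.radians(95.05))])
def place(k): return C+98*k*e
def show(t,yaw=None):
    s,az,ya=delta(t,yaw); print("shift",s,"az",None if az is None else round(az,3),"yaw",round(ya,1))
def near(n,yaw=None):
    b=np.array(B[n]); c=manip.calibration("wrist");im=manip.grab_frame("wrist")
    cv2.imwrite(f"pics/near_{n}.png",im)
    f=fit2([c],[bmask(im)],(92,46,34),0,b); print(n,f[0],round(f[1]),"diff",f[0]-b)
    show((f[0][0],f[0][1],4),f[0][2]+np.pi/2)
if __name__=="__main__":
    a=sys.argv
    if a[1]=="near": near(a[2])
    if a[1]=="above": x,y,w=B[a[2]]; show((x,y,150),w+np.pi/2)
    if a[1]=="place": x,y=place(float(a[2])); show((x,y,float(a[3])),np.radians(5.05)); print(manip.observe()["joint_pos"].round(2))
E
python3 go.py above A
```

```text
shift [-12.56  28.8   17.78] az 0.151 yaw 95.8
```

```bash
python3 -m handwheel '[{"ax":0,"ay":0,"az":0.03,"tx":-1.5,"ty":3.5,"tz":0,"hand":-1},{"ax":0,"ay":0,"az":0.06,"tx":-3.2,"ty":7.5,"tz":0,"hand":-1},{"ax":0,"ay":0,"az":0.09,"tx":-5,"ty":11.5,"tz":0.5,"hand":-1},{"ax":0,"ay":0,"az":0.12,"tx":-7,"ty":15.5,"tz":3.5,"hand":-1},{"ax":0,"ay":0,"az":0.15,"tx":-8.5,"ty":19.5,"tz":6.5,"hand":-1},{"ax":0,"ay":0,"az":0.15,"tx":-10.2,"ty":23.5,"tz":9.5,"hand":-1},{"ax":0,"ay":0,"az":0.15,"tx":-12,"ty":27,"tz":12.5,"hand":-1},{"ax":0,"ay":0,"az":0.15,"tx":-12.6,"ty":28.8,"tz":16,"hand":-1},{"ax":0,"ay":0,"az":0.15,"tx":-12.6,"ty":28.8,"tz":17.8,"hand":-1},{"ax":0,"ay":0,"az":0.15,"tx":-12.6,"ty":28.8,"tz":17.8,"hand":-1}]' | grep tcp; python3 -m handwheel '[{"ax":0,"ay":0,"az":0,"tx":0,"ty":0,"tz":0,"hand":-1},{"ax":0,"ay":0,"az":0,"tx":0,"ty":0,"tz":0,"hand":-1}]' | grep tcp;python3 go.py near A
```

```text
tcp_pos: [620.3, -129.8, 146.2]
tcp_pos: [624.2, -133.0, 152.2]
A [ 622.67 -130.95   -0.05] 123 diff [0.37 0.35 0.  ]
shift [ 0.22  0.22 14.84] az -0.002 yaw 87.1
```

```bash
python3 -m handwheel '[{"ax":0,"ay":0,"az":0,"tx":0.1,"ty":0.1,"tz":4,"hand":-1},{"ax":0,"ay":0,"az":0,"tx":0.1,"ty":0.1,"tz":8,"hand":-1},{"ax":0,"ay":0,"az":0,"tx":0.1,"ty":0.1,"tz":11.5,"hand":-1},{"ax":0,"ay":0,"az":0,"tx":0.1,"ty":0.1,"tz":13.8,"hand":-1},{"ax":0,"ay":0,"az":0,"tx":0.1,"ty":0.1,"tz":14.7,"hand":-1},{"ax":0,"ay":0,"az":0,"tx":0.1,"ty":0.1,"tz":14.7,"hand":-1}]'|grep -E "tcp|cont"; python3 go.py near A | tail -1
```

```text
tcp_pos: [622.3, -131.4, 3.6]
contact_force: [-0.7, 0.0, 0.6]
shift [0.05 0.05 0.08] az 0.001 yaw 87.2
```

```bash
python3 -m handwheel '[{"ax":0,"ay":0,"az":0,"tx":0,"ty":0,"tz":0,"hand":1},{"ax":0,"ay":0,"az":0,"tx":0,"ty":0,"tz":0,"hand":1},{"ax":0,"ay":0,"az":0,"tx":0,"ty":0,"tz":0,"hand":1},{"ax":0,"ay":0,"az":0,"tx":0,"ty":0,"tz":0,"hand":1},{"ax":0,"ay":0,"az":0,"tx":0,"ty":0,"tz":0,"hand":1},{"ax":0,"ay":0,"az":0,"tx":0,"ty":0,"tz":-2,"hand":1},{"ax":0,"ay":0,"az":0,"tx":0,"ty":0,"tz":-5,"hand":1},{"ax":0,"ay":0,"az":0,"tx":0,"ty":0,"tz":-7,"hand":1},{"ax":0,"ay":0,"az":0,"tx":0,"ty":0,"tz":-7,"hand":1},{"ax":0,"ay":0,"az":0,"tx":0,"ty":0,"tz":-7,"hand":1}]'; python3 go.py place -1.5 60
```

```text
t: 12.35
tcp_pos: [622.5, -130.9, 73.6]
orientation: [0.024, 1.0, -0.0, 0.0]
contact_force: [-0.4, -0.2, -2.3]
width: 45.1
grasp_force: 61.9
shift [13.39 -2.16  1.36] az 1.434 yaw 87.2
[-0.32  0.62 -0.15  0.8   0.   -0.27]
```

```bash
python3 -m handwheel '[{"ax":0,"ay":0,"az":0.145,"tx":1,"ty":-0.2,"tz":0,"hand":1},{"ax":0,"ay":0,"az":0.29,"tx":2.5,"ty":-0.4,"tz":0,"hand":1},{"ax":0,"ay":0,"az":0.435,"tx":4,"ty":-0.6,"tz":0,"hand":1},{"ax":0,"ay":0,"az":0.58,"tx":5.5,"ty":-0.9,"tz":0,"hand":1},{"ax":0,"ay":0,"az":0.725,"tx":7,"ty":-1.1,"tz":0,"hand":1},{"ax":0,"ay":0,"az":0.87,"tx":8.5,"ty":-1.4,"tz":0,"hand":1},{"ax":0,"ay":0,"az":1.015,"tx":10,"ty":-1.6,"tz":0.3,"hand":1},{"ax":0,"ay":0,"az":1.16,"tx":11.5,"ty":-1.9,"tz":0.7,"hand":1},{"ax":0,"ay":0,"az":1.305,"tx":13,"ty":-2.1,"tz":1.3,"hand":1},{"ax":0,"ay":0,"az":1.434,"tx":13.4,"ty":-2.2,"tz":1.3,"hand":1}]'|grep tcp; python3 -m handwheel '[{"ax":0,"ay":0,"az":0,"tx":0,"ty":0,"tz":0,"hand":1},{"ax":0,"ay":0,"az":0,"tx":0,"ty":0,"tz":0,"hand":1},{"ax":0,"ay":0,"az":0,"tx":0,"ty":0,"tz":0,"hand":1}]'|grep tcp; python3 go.py place -1.5 18
```

```text
tcp_pos: [483.7, -145.2, 58.2]
tcp_pos: [487.9, -146.4, 60.4]
shift [ 0.04 -0.02  4.24] az 0.002 yaw 5.2
[-0.44  0.44 -0.52  0.61  0.    1.04]
```

```bash
python3 -m handwheel '[{"ax":0,"ay":0,"az":0,"tx":0,"ty":0,"tz":2,"hand":1},{"ax":0,"ay":0,"az":0,"tx":0,"ty":0,"tz":3.3,"hand":1},{"ax":0,"ay":0,"az":0,"tx":0,"ty":0,"tz":3.9,"hand":1},{"ax":0,"ay":0,"az":0,"tx":0,"ty":0,"tz":4.2,"hand":1},{"ax":0,"ay":0,"az":0,"tx":0,"ty":0,"tz":4.25,"hand":1},{"ax":0,"ay":0,"az":0,"tx":0,"ty":0,"tz":4.25,"hand":1}]'|grep -E "tcp|cont"
```

```text
tcp_pos: [487.3, -146.0, 19.4]
contact_force: [-4.3, 2.5, 9.0]
```

```bash
python3 -m handwheel '[{"ax":0,"ay":0,"az":0,"tx":0,"ty":0,"tz":0,"hand":-0.5},{"ax":0,"ay":0,"az":0,"tx":0,"ty":0,"tz":0,"hand":-0.5},{"ax":0,"ay":0,"az":0,"tx":0,"ty":0,"tz":0,"hand":-0.5},{"ax":0,"ay":0,"az":0,"tx":0,"ty":0,"tz":-2,"hand":-0.5},{"ax":0,"ay":0,"az":0,"tx":0,"ty":0,"tz":-5,"hand":-0.5},{"ax":0,"ay":0,"az":0,"tx":0,"ty":0,"tz":-9,"hand":-1},{"ax":0,"ay":0,"az":0,"tx":0,"ty":0,"tz":-13,"hand":-1},{"ax":0,"ay":0,"az":0,"tx":0,"ty":0,"tz":-13.5,"hand":-1},{"ax":0,"ay":0,"az":0,"tx":0,"ty":0,"tz":-13.5,"hand":-1},{"ax":0,"ay":0,"az":0,"tx":0,"ty":0,"tz":-13.5,"hand":-1}]'|grep -E "tcp|width"
cat > chk.py <<'E'
import sys
from go import *
# fit a laid brick with wrist view: bright cream only against grey slab
k=float(sys.argv[1]);z0=float(sys.argv[2]); x,y=place(k)
c=manip.calibration("wrist");im=manip.grab_frame("wrist");cv2.imwrite(f"pics/chk{k}.png",im)
H,S,V=masks(cv2.GaussianBlur(im,(3,3),.6)); print("V med",np.median(V[render(c,(x,y,1.658),(60,30,34),z0)>.9]))
m=((S<75)&(V>128)).astype(float)
f=fit2([c],[m],(92,46,34),z0,(x,y,1.658),pad=8); d=f[0][:2]-[x,y]
print("along",d@e,"across",d@[e[1],-e[0]],"yaw",np.degrees(f[0][2])-95.05,"res",f[1])
E
python3 chk.py -1.5 14; python3 go.py above B
```

```text
tcp_pos: [487.0, -146.1, 152.3]
width: 85.4
V med 146.0
along -1.201225592660504 across 0.5912363517113872 yaw 0.0009717143515501903 res 724.635294117647
shift [24.88 19.15  0.17] az -1.386 yaw 5.0
```

```bash
python3 -m handwheel '[{"ax":0,"ay":0,"az":-0.14,"tx":2,"ty":1.5,"tz":0,"hand":-1},{"ax":0,"ay":0,"az":-0.28,"tx":5,"ty":3.8,"tz":0,"hand":-1},{"ax":0,"ay":0,"az":-0.42,"tx":8,"ty":6.1,"tz":0,"hand":-1},{"ax":0,"ay":0,"az":-0.56,"tx":11,"ty":8.4,"tz":0,"hand":-1},{"ax":0,"ay":0,"az":-0.7,"tx":14,"ty":10.7,"tz":0,"hand":-1},{"ax":0,"ay":0,"az":-0.84,"tx":17,"ty":13,"tz":0,"hand":-1},{"ax":0,"ay":0,"az":-0.98,"tx":20,"ty":15.3,"tz":0,"hand":-1},{"ax":0,"ay":0,"az":-1.12,"tx":22.5,"ty":17.3,"tz":0,"hand":-1},{"ax":0,"ay":0,"az":-1.26,"tx":24.3,"ty":18.8,"tz":0,"hand":-1},{"ax":0,"ay":0,"az":-1.386,"tx":24.9,"ty":19.2,"tz":0,"hand":-1}]'|grep tcp; python3 -m handwheel '[{"ax":0,"ay":0,"az":0,"tx":0,"ty":0,"tz":0,"hand":-1},{"ax":0,"ay":0,"az":0,"tx":0,"ty":0,"tz":0,"hand":-1},{"ax":0,"ay":0,"az":0,"tx":0,"ty":0,"tz":0,"hand":-1}]'|grep tcp; python3 go.py near B
```

```text
tcp_pos: [657.0, 120.8, 150.5]
tcp_pos: [656.2, 117.8, 152.4]
B [655.73 118.3   -0.1 ] 126 diff [ 0.23 -0.4  -0.  ]
shift [ 0.06  0.06 14.88] az 0.002 yaw 84.3
```

```bash
python3 -m handwheel '[{"ax":0,"ay":0,"az":0,"tx":0,"ty":0,"tz":4,"hand":-1},{"ax":0,"ay":0,"az":0,"tx":0,"ty":0,"tz":8,"hand":-1},{"ax":0,"ay":0,"az":0,"tx":0,"ty":0,"tz":11.5,"hand":-1},{"ax":0,"ay":0,"az":0,"tx":0,"ty":0,"tz":13.8,"hand":-1},{"ax":0,"ay":0,"az":0,"tx":0,"ty":0,"tz":14.7,"hand":-1},{"ax":0,"ay":0,"az":0,"tx":0,"ty":0,"tz":14.7,"hand":-1},{"ax":0,"ay":0,"az":0,"tx":0,"ty":0,"tz":14.7,"hand":1},{"ax":0,"ay":0,"az":0,"tx":0,"ty":0,"tz":14.7,"hand":1},{"ax":0,"ay":0,"az":0,"tx":0,"ty":0,"tz":14.7,"hand":1},{"ax":0,"ay":0,"az":0,"tx":0,"ty":0,"tz":14.7,"hand":1}]'|grep -E "tcp|cont|width"; python3 -m handwheel '[{"ax":0,"ay":0,"az":0,"tx":0,"ty":0,"tz":0,"hand":1},{"ax":0,"ay":0,"az":0,"tx":0,"ty":0,"tz":-2,"hand":1},{"ax":0,"ay":0,"az":0,"tx":0,"ty":0,"tz":-5,"hand":1},{"ax":0,"ay":0,"az":0,"tx":0,"ty":0,"tz":-7,"hand":1},{"ax":0,"ay":0,"az":0,"tx":0,"ty":0,"tz":-7,"hand":1}]'|grep -E "tcp|width"; python3 go.py place -0.5 75
```

```text
tcp_pos: [658.5, 118.6, 8.3]
contact_force: [0.3, -0.9, 6.3]
width: 45.4
tcp_pos: [659.5, 118.8, 79.9]
width: 44.9
shift [ 16.35 -18.37   0.37] az 1.386 yaw 84.5
[ 0.07  0.66 -0.05  0.85  0.    0.16]
```

```bash
python3 -m handwheel '[{"ax":0,"ay":0,"az":0,"tx":0,"ty":0,"tz":0,"hand":1},{"ax":0,"ay":0,"az":0,"tx":0,"ty":0,"tz":0,"hand":1},{"ax":0,"ay":0,"az":0,"tx":0,"ty":0,"tz":0,"hand":1}]'|grep -E "tcp|width"
python3 - <<'E'
from go import *
s=manip.observe();c=manip.calibration("wrist");im=manip.grab_frame("wrist");cv2.imwrite("pics/hold.png",im)
t=s["tcp_pos"]; 
for dz in (-4,-6,-8):
    f=fit2([c],[bmask(im)],(92,46,34),t[2]+dz,(t[0],t[1],-.097),pad=6);print(dz,f[0],f[1],"off",R.from_quat(s["orientation"]).inv().apply([*(f[0][:2]-t[:2]),0]))
print(t)
E
```

```text
tcp_pos: [655.7, 118.4, 74.5]
width: 45.1
-4 [639.45 121.71  -0.11] 2120.776470588235 off [16.52  1.69  0.05]
-6 [641.18 120.97  -0.1 ] 1874.9372549019608 off [14.72  1.12  0.04]
-8 [643.08 120.61  -0.09] 1477.7999999999997 off [12.8   0.95  0.04]
[655.73 118.43  74.5 ]
```

View pics/hold.png

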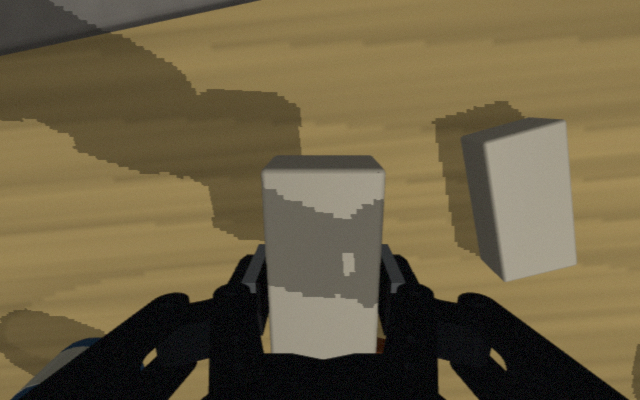

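The brick is held square between the pads. Its near end's top edge is at row 169 and the bottom edge at row 156, and the next brick is at (520,200). I'll check how well it is centred in the grip from that edge.

```bash
python3 - <<'E'
from go import *
c=manip.calibration("wrist");t=manip.observe()
r=R.from_quat(t["orientation"])
for dz in (-4,-5,-6):
  for off in (0,3): print(dz,off,proj(c,t["tcp_pos"]+r.apply([[46+off,0,-dz],[46+off,0,-dz-34]])).tolist())
E
python3 go.py place -0.5 75
```

```text
-4 0 [[320.8940703219086, 161.77789271285076], [320.38623074238075, 178.3454206163283]]
-4 3 [[320.8788200616099, 155.17888862903814], [320.36293193857824, 170.00232724022231]]
-5 0 [[320.90565833516405, 161.3998506289047], [320.40520325415406, 177.72647000500464]]
-5 3 [[320.89057234518174, 154.8412005794574], [320.3822350538371, 169.44767492071927]]
-6 0 [[320.91709884787184, 161.02662053586386], [320.4238675830454, 177.11757341211887]]
-6 3 [[320.9021741902695, 154.50783520282454], [320.40122234687783, 168.9020973812941]]
shift [ 16.   -18.31   0.02] az 1.386 yaw 84.5
[ 0.07  0.67 -0.05  0.85  0.    0.16]
```

```bash
python3 -m handwheel '[{"ax":0,"ay":0,"az":0.14,"tx":1.3,"ty":-1.5,"tz":0,"hand":1},{"ax":0,"ay":0,"az":0.28,"tx":3,"ty":-3.5,"tz":0,"hand":1},{"ax":0,"ay":0,"az":0.42,"tx":4.8,"ty":-5.5,"tz":0,"hand":1},{"ax":0,"ay":0,"az":0.56,"tx":6.6,"ty":-7.6,"tz":0,"hand":1},{"ax":0,"ay":0,"az":0.7,"tx":8.5,"ty":-9.8,"tz":0,"hand":1},{"ax":0,"ay":0,"az":0.84,"tx":10.4,"ty":-12,"tz":0,"hand":1},{"ax":0,"ay":0,"az":0.98,"tx":12.3,"ty":-14.2,"tz":0,"hand":1},{"ax":0,"ay":0,"az":1.12,"tx":14.2,"ty":-16.3,"tz":0,"hand":1},{"ax":0,"ay":0,"az":1.26,"tx":15.5,"ty":-17.8,"tz":0,"hand":1},{"ax":0,"ay":0,"az":1.386,"tx":16,"ty":-18.4,"tz":0,"hand":1}]'|grep tcp; python3 -m handwheel '[{"ax":0,"ay":0,"az":0,"tx":0,"ty":0,"tz":0,"hand":1},{"ax":0,"ay":0,"az":0,"tx":0,"ty":0,"tz":0,"hand":1},{"ax":0,"ay":0,"az":0,"tx":0,"ty":0,"tz":0,"hand":1},{"ax":0,"ay":0,"az":0,"tx":0,"ty":0,"tz":0,"hand":1}]'|grep tcp; python3 go.py place -0.528 23
```

```text
tcp_pos: [477.8, -50.0, 75.7]
tcp_pos: [480.4, -48.8, 76.2]
shift [-0.22 -0.13  5.32] az 0.002 yaw 5.2
[-0.25  0.38 -0.57  0.62  0.    1.23]
```

```bash
python3 -m handwheel '[{"ax":0,"ay":0,"az":0,"tx":-0.2,"ty":-0.1,"tz":2.5,"hand":1},{"ax":0,"ay":0,"az":0,"tx":-0.2,"ty":-0.1,"tz":4.3,"hand":1},{"ax":0,"ay":0,"az":0,"tx":-0.2,"ty":-0.1,"tz":5.1,"hand":1},{"ax":0,"ay":0,"az":0,"tx":-0.2,"ty":-0.1,"tz":5.3,"hand":1},{"ax":0,"ay":0,"az":0,"tx":-0.2,"ty":-0.1,"tz":5.3,"hand":1},{"ax":0,"ay":0,"az":0,"tx":-0.2,"ty":-0.1,"tz":5.3,"hand":1}]'|grep -E "tcp|cont"; for i in 1 2; do python3 -m handwheel '[{"ax":0,"ay":0,"az":0,"tx":0,"ty":0,"tz":0.15,"hand":1},{"ax":0,"ay":0,"az":0,"tx":0,"ty":0,"tz":0.15,"hand":1}]'|grep -E "tcp|cont"; done; python3 go.py place -0.528 19
```

```text
tcp_pos: [479.9, -51.3, 24.0]
contact_force: [-0.6, -0.1, -1.6]
tcp_pos: [479.9, -51.4, 22.4]
contact_force: [0.8, 0.0, -0.4]
tcp_pos: [479.9, -51.4, 22.2]
contact_force: [-3.9, 1.5, 16.6]
shift [ 0.04 -0.06  0.32] az 0.0 yaw 5.1
[-0.26  0.46 -0.62  0.48 -0.    1.22]
```

```bash
python3 -m handwheel '[{"ax":0,"ay":0,"az":0,"tx":0,"ty":0,"tz":-0.05,"hand":-0.5},{"ax":0,"ay":0,"az":0,"tx":0,"ty":0,"tz":-0.05,"hand":-0.5},{"ax":0,"ay":0,"az":0,"tx":0,"ty":0,"tz":-0.05,"hand":-0.5},{"ax":0,"ay":0,"az":0,"tx":0,"ty":0,"tz":-2,"hand":-0.5},{"ax":0,"ay":0,"az":0,"tx":0,"ty":0,"tz":-5,"hand":-0.5},{"ax":0,"ay":0,"az":0,"tx":0,"ty":0,"tz":-9,"hand":-1},{"ax":0,"ay":0,"az":0,"tx":0,"ty":0,"tz":-13,"hand":-1},{"ax":0,"ay":0,"az":0,"tx":0,"ty":0,"tz":-13,"hand":-1},{"ax":0,"ay":0,"az":0,"tx":0,"ty":0,"tz":-13,"hand":-1},{"ax":0,"ay":0,"az":0,"tx":0,"ty":0,"tz":-13,"hand":-1}]'|grep -E "tcp|width"
python3 chk.py -0.5 14; python3 go.py above C
```

```text
tcp_pos: [478.2, -51.0, 149.1]
width: 85.5
V med 146.0
along -2.534021280522944 across 1.5722867060545664 yaw -0.004098604334387801 res 895.0980392156863
shift [27.77 20.24 -0.15] az 1.479 yaw 5.0
```

View pics/chk-0.5.png

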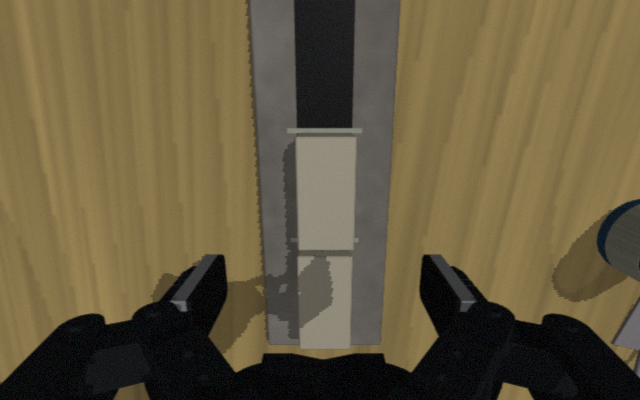

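Both bricks lie in line on the strip. The top face of the one just laid spans rows 137–249 and columns 297–356; the first one's spans rows 257–348. The white lines are at rows 130 and 240.

Run:
```python
from go import *
c=manip.calibration("wrist"); n=np.array([e[1],-e[0]])
f=lambda u,v,z:((onz(c,u,v,z)[:2]-C)@e,(onz(c,u,v,z)[:2]-C)@n)
for t,u,v,z in (("B top",326,137,48),("B bot",326,249.5,48),("A top",325,257,48),("A bot",325,348,48),("line0",324,130.5,14),("L",297,193,48),("R",356,193,48),("stripL",295.5,70,14),("stripR",354.5,70,14)): print(t,f(u,v,z))
```

```text
B top (np.float64(-2.6762746048677557), np.float64(1.082731569611409))
B bot (np.float64(-92.88161859744403), np.float64(1.2524865781116592))
A top (np.float64(-99.57415106145648), np.float64(0.4469116701957745))
A bot (np.float64(-188.99737064103513), np.float64(0.5386403570534846))
line0 (np.float64(-0.623698706477933), np.float64(-0.3626499768197044))
L (np.float64(-45.326349323550566), np.float64(-21.221626804193367))
R (np.float64(-45.33077860212723), np.float64(24.309814501377943))
stripL (np.float64(46.46486110943858), np.float64(-22.964349375960445))
stripR (np.float64(46.422192997124895), np.float64(23.79947607621067))
```

```bash
python3 -m handwheel '[{"ax":0,"ay":0,"az":-0.14,"tx":2,"ty":1.5,"tz":0,"hand":-1},{"ax":0,"ay":0,"az":-0.28,"tx":5,"ty":3.6,"tz":0,"hand":-1},{"ax":0,"ay":0,"az":-0.42,"tx":8,"ty":5.8,"tz":0,"hand":-1},{"ax":0,"ay":0,"az":-0.57,"tx":11,"ty":8,"tz":0,"hand":-1},{"ax":0,"ay":0,"az":-0.72,"tx":14,"ty":10.2,"tz":0,"hand":-1},{"ax":0,"ay":0,"az":-0.87,"tx":17,"ty":12.4,"tz":0,"hand":-1},{"ax":0,"ay":0,"az":-1.02,"tx":20,"ty":14.6,"tz":0,"hand":-1},{"ax":0,"ay":0,"az":-1.17,"tx":23,"ty":16.8,"tz":0,"hand":-1},{"ax":0,"ay":0,"az":-1.32,"tx":26,"ty":19,"tz":0,"hand":-1},{"ax":0,"ay":0,"az":-1.47,"tx":27.8,"ty":20.2,"tz":0,"hand":-1}]'|grep tcp; python3 -m handwheel '[{"ax":0,"ay":0,"az":-0.12,"tx":0,"ty":0,"tz":0,"hand":-1},{"ax":0,"ay":0,"az":-0.193,"tx":0,"ty":0,"tz":0,"hand":-1},{"ax":0,"ay":0,"az":-0.193,"tx":0,"ty":0,"tz":0,"hand":-1},{"ax":0,"ay":0,"az":-0.193,"tx":0,"ty":0,"tz":0,"hand":-1},{"ax":0,"ay":0,"az":-0.193,"tx":0,"ty":0,"tz":0,"hand":-1}]'|grep tcp; python3 go.py near C
```

```text
tcp_pos: [655.9, 245.7, 147.6]
tcp_pos: [655.5, 243.1, 149.5]
C [655.03 243.29   0.18] 147 diff [-0.17 -0.21 -0.  ]
shift [ 0.05  0.03 14.58] az 0.0 yaw 100.3
```

```bash
python3 -m handwheel '[{"ax":0,"ay":0,"az":0,"tx":0,"ty":0,"tz":4,"hand":-1},{"ax":0,"ay":0,"az":0,"tx":0,"ty":0,"tz":8,"hand":-1},{"ax":0,"ay":0,"az":0,"tx":0,"ty":0,"tz":11.5,"hand":-1},{"ax":0,"ay":0,"az":0,"tx":0,"ty":0,"tz":13.5,"hand":-1},{"ax":0,"ay":0,"az":0,"tx":0,"ty":0,"tz":14.5,"hand":-1},{"ax":0,"ay":0,"az":0,"tx":0,"ty":0,"tz":14.5,"hand":-1},{"ax":0,"ay":0,"az":0,"tx":0,"ty":0,"tz":14.5,"hand":-1},{"ax":0,"ay":0,"az":0,"tx":0,"ty":0,"tz":14.5,"hand":-1}]'|grep -E "tcp|cont|width"; python3 go.py near C|tail -1;  python3 -m handwheel '[{"ax":0,"ay":0,"az":0,"tx":0,"ty":0,"tz":0,"hand":1},{"ax":0,"ay":0,"az":0,"tx":0,"ty":0,"tz":0,"hand":1},{"ax":0,"ay":0,"az":0,"tx":0,"ty":0,"tz":0,"hand":1},{"ax":0,"ay":0,"az":0,"tx":0,"ty":0,"tz":0,"hand":1},{"ax":0,"ay":0,"az":0,"tx":0,"ty":0,"tz":0,"hand":1}]'|grep -E "tcp|width";python3 -m handwheel '[{"ax":0,"ay":0,"az":0,"tx":0,"ty":0,"tz":-2,"hand":1},{"ax":0,"ay":0,"az":0,"tx":0,"ty":0,"tz":-5,"hand":1},{"ax":0,"ay":0,"az":0,"tx":0,"ty":0,"tz":-7,"hand":1},{"ax":0,"ay":0,"az":0,"tx":0,"ty":0,"tz":-7,"hand":1},{"ax":0,"ay":0,"az":0,"tx":0,"ty":0,"tz":-7,"hand":1},{"ax":0,"ay":0,"az":0,"tx":0,"ty":0,"tz":-7,"hand":1}]'|grep -E "tcp|width"; python3 go.py place 0.5 75
```

```text
tcp_pos: [657.3, 243.8, 7.2]
contact_force: [0.1, 0.3, -0.5]
width: 85.5
shift [ 0.24 -0.01  0.32] az 0.001 yaw 100.3
tcp_pos: [656.4, 243.6, 6.0]
width: 44.8
tcp_pos: [654.5, 243.1, 73.1]
width: 44.7
shift [ 21.58 -15.76  -0.11] az -1.479 yaw 100.3
[0.25 0.72 0.05 0.9  0.   0.07]
```

```bash
python3 -m handwheel '[{"ax":0,"ay":0,"az":-0.148,"tx":1.5,"ty":-1.1,"tz":0,"hand":1},{"ax":0,"ay":0,"az":-0.296,"tx":3.8,"ty":-2.8,"tz":0,"hand":1},{"ax":0,"ay":0,"az":-0.444,"tx":6.2,"ty":-4.5,"tz":0,"hand":1},{"ax":0,"ay":0,"az":-0.592,"tx":8.6,"ty":-6.3,"tz":0,"hand":1},{"ax":0,"ay":0,"az":-0.74,"tx":11,"ty":-8,"tz":0,"hand":1},{"ax":0,"ay":0,"az":-0.888,"tx":13.4,"ty":-9.8,"tz":0,"hand":1},{"ax":0,"ay":0,"az":-1.036,"tx":15.8,"ty":-11.5,"tz":0,"hand":1},{"ax":0,"ay":0,"az":-1.184,"tx":18.2,"ty":-13.3,"tz":0,"hand":1},{"ax":0,"ay":0,"az":-1.332,"tx":20.3,"ty":-14.9,"tz":0,"hand":1},{"ax":0,"ay":0,"az":-1.479,"tx":21.5,"ty":-15.7,"tz":0,"hand":1}]'|grep tcp; python3 -m handwheel '[{"ax":0,"ay":0,"az":0,"tx":0,"ty":0,"tz":0,"hand":1},{"ax":0,"ay":0,"az":0,"tx":0,"ty":0,"tz":0,"hand":1},{"ax":0,"ay":0,"az":0,"tx":0,"ty":0,"tz":0,"hand":1},{"ax":0,"ay":0,"az":0,"tx":0,"ty":0,"tz":0,"hand":1},{"ax":0,"ay":0,"az":0,"tx":0,"ty":0,"tz":0,"hand":1},{"ax":0,"ay":0,"az":0,"tx":0,"ty":0,"tz":0,"hand":1}]'|grep tcp; python3 go.py place 0.52 22
```

```text
tcp_pos: [469.4, 49.3, 73.9]
tcp_pos: [472.7, 50.8, 75.2]
shift [-0.07  0.24  5.32] az 0.001 yaw -174.9
[-0.05  0.37 -0.59  0.61  0.   -1.71]
```

```bash
python3 -m handwheel '[{"ax":0,"ay":0,"az":0,"tx":-0.1,"ty":0.2,"tz":2.5,"hand":1},{"ax":0,"ay":0,"az":0,"tx":-0.1,"ty":0.2,"tz":4.3,"hand":1},{"ax":0,"ay":0,"az":0,"tx":-0.1,"ty":0.2,"tz":5.1,"hand":1},{"ax":0,"ay":0,"az":0,"tx":-0.1,"ty":0.2,"tz":5.3,"hand":1},{"ax":0,"ay":0,"az":0,"tx":-0.1,"ty":0.2,"tz":5.3,"hand":1},{"ax":0,"ay":0,"az":0,"tx":-0.1,"ty":0.2,"tz":5.3,"hand":1},{"ax":0,"ay":0,"az":0,"tx":-0.1,"ty":0.2,"tz":5.3,"hand":1}]'|grep -E "tcp|cont"; for i in 1 2; do python3 -m handwheel '[{"ax":0,"ay":0,"az":0,"tx":0,"ty":0,"tz":0.12,"hand":1},{"ax":0,"ay":0,"az":0,"tx":0,"ty":0,"tz":0.12,"hand":1}]'|grep -E "tcp|cont"; done; python3 go.py place 0.52 20
```

```text
tcp_pos: [471.2, 51.2, 23.0]
contact_force: [0.6, 0.2, -2.3]
tcp_pos: [470.6, 51.3, 21.3]
contact_force: [-0.4, -0.2, -0.8]
tcp_pos: [470.6, 51.3, 19.9]
contact_force: [-0.1, -0.2, -1.0]
shift [-0.    0.04 -0.01] az 0.0 yaw -174.9
[-0.05  0.45 -0.65  0.47  0.   -1.71]
```

```bash
python3 -m handwheel '[{"ax":0,"ay":0,"az":0,"tx":0,"ty":0,"tz":0.1,"hand":1},{"ax":0,"ay":0,"az":0,"tx":0,"ty":0,"tz":0.1,"hand":1},{"ax":0,"ay":0,"az":0,"tx":0,"ty":0,"tz":0.1,"hand":1}]'|grep -E "tcp|cont"
```

```text
tcp_pos: [470.7, 51.3, 19.9]
contact_force: [-3.2, -0.2, 11.9]
```

Contact made; releasing and retreating.

```bash
python3 -m handwheel '[{"ax":0,"ay":0,"az":0,"tx":0,"ty":0,"tz":0,"hand":-0.5},{"ax":0,"ay":0,"az":0,"tx":0,"ty":0,"tz":0,"hand":-0.5},{"ax":0,"ay":0,"az":0,"tx":0,"ty":0,"tz":0,"hand":-0.5},{"ax":0,"ay":0,"az":0,"tx":0,"ty":0,"tz":-2,"hand":-0.5},{"ax":0,"ay":0,"az":0,"tx":0,"ty":0,"tz":-5,"hand":-0.5},{"ax":0,"ay":0,"az":0,"tx":0,"ty":0,"tz":-9,"hand":-1},{"ax":0,"ay":0,"az":0,"tx":0,"ty":0,"tz":-13,"hand":-1},{"ax":0,"ay":0,"az":0,"tx":0,"ty":0,"tz":-13,"hand":-1},{"ax":0,"ay":0,"az":0,"tx":0,"ty":0,"tz":-13,"hand":-1},{"ax":0,"ay":0,"az":0,"tx":0,"ty":0,"tz":-13,"hand":-1}]'|grep -E "tcp|width"
python3 chk.py 0.5 14; python3 go.py above D
python3 - <<'E'
from go import *
# top-face edges along the column of the brick
c=manip.calibration("wrist"); im=cv2.imread("pics/chk0.5.png"); g=im.mean(2)
u=proj(c,[[*place(.5),48]])[0]; print(u); col=g[:,int(u[0])-8:int(u[0])+9].mean(1)
d=np.abs(np.diff(col)); i=[k for k in np.argsort(d)[::-1][:24] if abs(k-u[1])<110]; print(sorted((int(k),int(d[k])) for k in i))
n=np.array([e[1],-e[0]])
for k in sorted(i): print(k,round(float((onz(c,u[0],k+.5,48)[:2]-C)@e),1),end=' ')
E
```

```text
tcp_pos: [469.5, 51.3, 147.7]
width: 85.0
V med 151.0
along 5.295985083222405 across 1.7113451297047626 yaw -0.1905870277005448 res 898.5372549019608
shift [-29.77  -2.87  -0.25] az -0.681 yaw -174.9
[321.98 195.94]
[(127, 11), (129, 38), (130, 26), (132, 29), (133, 11), (136, 20), (137, 14), (138, 12), (139, 23), (249, 7), (250, 52), (251, 46), (252, 8)]
127 -2.6 129 -1.2 130 -0.5 132 1.0 133 1.7 136 3.9 137 4.6 138 5.3 139 6.0 249 94.0 250 94.9 251 95.8 252 96.7
```

```bash
python3 -m handwheel '[{"ax":0,"ay":0,"az":-0.07,"tx":-2,"ty":-0.2,"tz":0,"hand":-1},{"ax":0,"ay":0,"az":-0.15,"tx":-6,"ty":-0.6,"tz":0,"hand":-1},{"ax":0,"ay":0,"az":-0.25,"tx":-10.5,"ty":-1,"tz":0,"hand":-1},{"ax":0,"ay":0,"az":-0.35,"tx":-15,"ty":-1.5,"tz":0,"hand":-1},{"ax":0,"ay":0,"az":-0.45,"tx":-19.5,"ty":-1.9,"tz":0,"hand":-1},{"ax":0,"ay":0,"az":-0.55,"tx":-24,"ty":-2.3,"tz":0,"hand":-1},{"ax":0,"ay":0,"az":-0.63,"tx":-28,"ty":-2.7,"tz":0,"hand":-1},{"ax":0,"ay":0,"az":-0.681,"tx":-29.8,"ty":-2.9,"tz":0,"hand":-1},{"ax":0,"ay":0,"az":-0.681,"tx":-29.8,"ty":-2.9,"tz":0,"hand":-1},{"ax":0,"ay":0,"az":-0.681,"tx":-29.8,"ty":-2.9,"tz":0,"hand":-1}]'|grep tcp; python3 -m handwheel '[{"ax":0,"ay":0,"az":0,"tx":0,"ty":0,"tz":0,"hand":-1},{"ax":0,"ay":0,"az":0,"tx":0,"ty":0,"tz":0,"hand":-1},{"ax":0,"ay":0,"az":0,"tx":0,"ty":0,"tz":0,"hand":-1},{"ax":0,"ay":0,"az":0,"tx":0,"ty":0,"tz":0,"hand":-1}]'|grep tcp; python3 go.py near D
```

```text
tcp_pos: [472.0, 350.0, 147.2]
tcp_pos: [473.3, 350.0, 149.1]
D [504.63 387.57   2.31] 33 diff [33.03 37.17 -0.03]
shift [-0.51 -4.85 14.51] az 0.026 yaw -136.0
```

Brick D has been knocked: the fit now puts it at (504.6,387.6). I'll look at its clearance to brick E.

View pics/near_D.png

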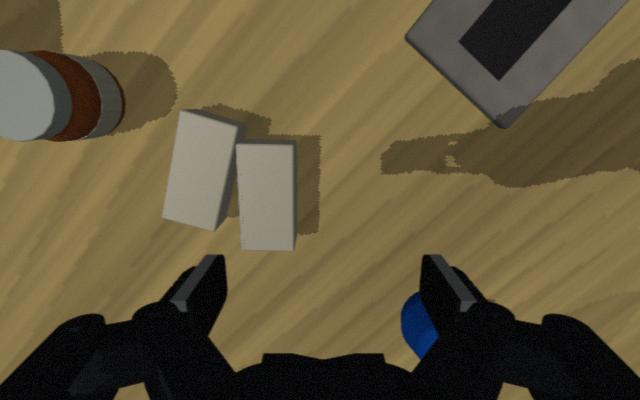

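Run:
```python
from go import *
c=manip.calibration("wrist");im=cv2.imread("pics/near_D.png");m=bmask(im)
for p in ((504.6,387.6,2.31),(558.4,409.1,2.03)):
    f=fit2([c],[m],(92,46,34),0,p,pad=10);print(f)
```

```text
(array([505.  , 387.27,   2.32]), np.float64(1085.4901960784314))
(array([557.66, 408.86,   2.04]), np.float64(2118.1294117647058))
```

The picture shows D (266,195) next to E (202,170), with a wedge gap too narrow for a finger alongside D's middle. D's far end, at row 250, sticks out past E. I'll grip D by that end with a small opening, lift it clear, set it down and regrasp it at its centre.

Run:
```python
from go import *
show((475.6,419.3,60),2.312+np.pi/2); print(manip.observe()["tcp_pos"])
```

```text
shift [-4.81 -4.97  8.91] az 0.027 yaw -136.0
[473.25 350.2  149.09]
```

```bash
python3 -m handwheel '[{"ax":0,"ay":0,"az":0.01,"tx":-1.5,"ty":-1.5,"tz":1,"hand":-0.31},{"ax":0,"ay":0,"az":0.027,"tx":-3.5,"ty":-3.5,"tz":3,"hand":-0.31},{"ax":0,"ay":0,"az":0.027,"tx":-4.8,"ty":-5,"tz":6,"hand":-0.31},{"ax":0,"ay":0,"az":0.027,"tx":-4.8,"ty":-5,"tz":8.9,"hand":-0.31},{"ax":0,"ay":0,"az":0.027,"tx":-4.8,"ty":-5,"tz":8.9,"hand":-0.31},{"ax":0,"ay":0,"az":0.027,"tx":-4.8,"ty":-5,"tz":8.9,"hand":-0.31},{"ax":0,"ay":0,"az":0.027,"tx":-4.8,"ty":-5,"tz":8.9,"hand":-0.31},{"ax":0,"ay":0,"az":0.027,"tx":-4.8,"ty":-5,"tz":8.9,"hand":-0.31}]'|grep -E "tcp|width"
python3 - <<'E'
from go import *
c=manip.calibration("wrist");im=manip.grab_frame("wrist");cv2.imwrite("pics/dd.png",im);m=bmask(im)
f=fit2([c],[m],(92,46,34),0,(504.6,387.6,2.31),pad=4);print(f)
show((475.6,419.3,5),2.312+np.pi/2)
E
```

```text
tcp_pos: [476.8, 420.3, 61.9]
width: 55.6
(array([504.56, 386.95,   2.32]), np.float64(553.8745098039216))
shift [-0.    0.16  5.67] az 0.001 yaw -137.5
```

View pics/dd.png

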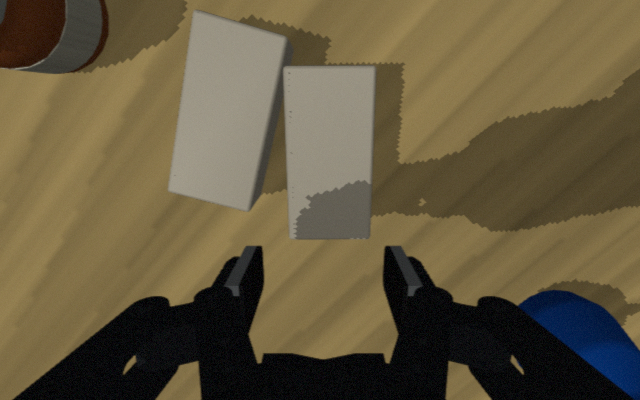

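The fingers straddle D's protruding end, with the D end at (330,238) and E's corner clear to the left of the left finger. Descending to grip.

```bash
python3 -m handwheel '[{"ax":0,"ay":0,"az":0,"tx":0,"ty":0.1,"tz":2,"hand":-0.31},{"ax":0,"ay":0,"az":0,"tx":0,"ty":0.1,"tz":4,"hand":-0.31},{"ax":0,"ay":0,"az":0,"tx":0,"ty":0.1,"tz":5.3,"hand":-0.31},{"ax":0,"ay":0,"az":0,"tx":0,"ty":0.1,"tz":5.65,"hand":-0.31},{"ax":0,"ay":0,"az":0,"tx":0,"ty":0.1,"tz":5.65,"hand":-0.31},{"ax":0,"ay":0,"az":0,"tx":0,"ty":0.1,"tz":5.65,"hand":-0.31},{"ax":0,"ay":0,"az":0,"tx":0,"ty":0.1,"tz":5.65,"hand":1},{"ax":0,"ay":0,"az":0,"tx":0,"ty":0.1,"tz":5.65,"hand":1},{"ax":0,"ay":0,"az":0,"tx":0,"ty":0.1,"tz":5.65,"hand":1},{"ax":0,"ay":0,"az":0,"tx":0,"ty":0.1,"tz":5.65,"hand":1}]'|grep -E "tcp|width|cont|grasp"
```

```text
tcp_pos: [475.6, 419.9, 4.7]
contact_force: [-0.4, -0.7, 6.6]
width: 45.1
grasp_force: 62.0
```

```bash
python3 -m handwheel '[{"ax":0,"ay":0,"az":0,"tx":0,"ty":0,"tz":-0.3,"hand":1},{"ax":0,"ay":0,"az":0,"tx":0,"ty":0.5,"tz":-0.6,"hand":1},{"ax":0,"ay":0,"az":0,"tx":0,"ty":2,"tz":-0.8,"hand":1},{"ax":0,"ay":0,"az":0,"tx":0,"ty":4,"tz":-0.8,"hand":1},{"ax":0,"ay":0,"az":0,"tx":0,"ty":6,"tz":-0.8,"hand":1},{"ax":0,"ay":0,"az":0,"tx":0,"ty":7,"tz":-0.8,"hand":1},{"ax":0,"ay":0,"az":0,"tx":0,"ty":7,"tz":-0.8,"hand":1},{"ax":0,"ay":0,"az":0,"tx":0,"ty":7,"tz":-0.3,"hand":1},{"ax":0,"ay":0,"az":0,"tx":0,"ty":7,"tz":0,"hand":1},{"ax":0,"ay":0,"az":0,"tx":0,"ty":7,"tz":0,"hand":1}]'|grep -E "tcp|width|cont|grasp"; python3 -m handwheel '[{"ax":0,"ay":0,"az":0,"tx":0,"ty":0,"tz":0,"hand":-0.5},{"ax":0,"ay":0,"az":0,"tx":0,"ty":0,"tz":0,"hand":-0.5},{"ax":0,"ay":0,"az":0,"tx":0,"ty":0,"tz":0,"hand":-0.5},{"ax":0,"ay":0,"az":0,"tx":0,"ty":0,"tz":-3,"hand":-0.5},{"ax":0,"ay":0,"az":0,"tx":0,"ty":0,"tz":-7,"hand":-1},{"ax":0,"ay":0,"az":0,"tx":2,"ty":0,"tz":-11,"hand":-1},{"ax":0,"ay":0,"az":0,"tx":4.3,"ty":0,"tz":-14.5,"hand":-1},{"ax":0,"ay":0,"az":0,"tx":4.3,"ty":0,"tz":-14.5,"hand":-1},{"ax":0,"ay":0,"az":0,"tx":4.3,"ty":0,"tz":-14.5,"hand":-1},{"ax":0,"ay":0,"az":0,"tx":4.3,"ty":0,"tz":-14.5,"hand":-1}]'|grep -E "tcp|width|cont|grasp"
sed -i 's/D=([^)]*)/D=(452.9,339.8,2.31)/' go.py; python3 go.py near D
```

```text
tcp_pos: [424.6, 372.9, 4.7]
contact_force: [-3.1, -2.2, 12.7]
width: 44.9
grasp_force: 63.0
tcp_pos: [451.2, 340.0, 147.0]
contact_force: [-0.8, 0.1, -0.1]
width: 85.7
grasp_force: 0.0
D [454.01 340.51   2.29] 150 diff [ 1.11  0.71 -0.02]
shift [ 0.18 -0.31 14.27] az 0.027 yaw -137.4
```

```bash
python3 -m handwheel '[{"ax":0,"ay":0,"az":0.027,"tx":0.1,"ty":-0.2,"tz":4,"hand":-1},{"ax":0,"ay":0,"az":0.027,"tx":0.1,"ty":-0.2,"tz":8,"hand":-1},{"ax":0,"ay":0,"az":0.027,"tx":0.1,"ty":-0.2,"tz":11.5,"hand":-1},{"ax":0,"ay":0,"az":0.027,"tx":0.1,"ty":-0.2,"tz":13.5,"hand":-1},{"ax":0,"ay":0,"az":0.027,"tx":0.1,"ty":-0.2,"tz":14.2,"hand":-1},{"ax":0,"ay":0,"az":0.027,"tx":0.1,"ty":-0.2,"tz":14.2,"hand":-1},{"ax":0,"ay":0,"az":0.027,"tx":0.1,"ty":-0.2,"tz":14.2,"hand":-1},{"ax":0,"ay":0,"az":0.027,"tx":0.1,"ty":-0.2,"tz":14.2,"hand":-1}]'|grep -E "tcp|cont|width"
python3 - <<'E'
from go import *
show((454,340.5,5),2.29+np.pi/2)
E
python3 -m handwheel '[{"ax":0,"ay":0,"az":0,"tx":0,"ty":0,"tz":0,"hand":1},{"ax":0,"ay":0,"az":0,"tx":0,"ty":0,"tz":0,"hand":1},{"ax":0,"ay":0,"az":0,"tx":0,"ty":0,"tz":0,"hand":1},{"ax":0,"ay":0,"az":0,"tx":0,"ty":0,"tz":0,"hand":1},{"ax":0,"ay":0,"az":0,"tx":0,"ty":0,"tz":0,"hand":1}]'|grep -E "tcp|width";python3 -m handwheel '[{"ax":0,"ay":0,"az":0,"tx":0,"ty":0,"tz":-2,"hand":1},{"ax":0,"ay":0,"az":0,"tx":0,"ty":0,"tz":-5,"hand":1},{"ax":0,"ay":0,"az":0,"tx":0,"ty":0,"tz":-7,"hand":1},{"ax":0,"ay":0,"az":0,"tx":0,"ty":0,"tz":-7,"hand":1},{"ax":0,"ay":0,"az":0,"tx":0,"ty":0,"tz":-7,"hand":1},{"ax":0,"ay":0,"az":0,"tx":0,"ty":0,"tz":-7,"hand":1}]'|grep -E "tcp|width"; python3 go.py place 1.5 75
```

```text
tcp_pos: [455.3, 341.5, 7.6]
contact_force: [-0.8, 0.4, -0.4]
width: 85.8
shift [-0.01  0.17  0.26] az -0.004 yaw -139.0
tcp_pos: [455.0, 341.2, 7.2]
width: 44.9
tcp_pos: [453.3, 340.2, 74.8]
width: 44.9
shift [15.14 12.04  0.01] az 0.627 yaw -139.0
[ 0.51  0.51 -0.35  0.72 -0.   -1.77]
```

```bash
python3 -m handwheel '[{"ax":0,"ay":0,"az":0.1,"tx":2,"ty":1.6,"tz":0,"hand":1},{"ax":0,"ay":0,"az":0.22,"tx":5,"ty":4,"tz":0,"hand":1},{"ax":0,"ay":0,"az":0.35,"tx":8,"ty":6.4,"tz":0,"hand":1},{"ax":0,"ay":0,"az":0.48,"tx":11,"ty":8.8,"tz":0,"hand":1},{"ax":0,"ay":0,"az":0.58,"tx":13.8,"ty":11,"tz":0,"hand":1},{"ax":0,"ay":0,"az":0.627,"tx":15.1,"ty":12,"tz":0,"hand":1},{"ax":0,"ay":0,"az":0.627,"tx":15.1,"ty":12,"tz":0,"hand":1},{"ax":0,"ay":0,"az":0.627,"tx":15.1,"ty":12,"tz":0,"hand":1},{"ax":0,"ay":0,"az":0.627,"tx":15.1,"ty":12,"tz":0,"hand":1},{"ax":0,"ay":0,"az":0.627,"tx":15.1,"ty":12,"tz":0,"hand":1}]'|grep tcp; python3 -m handwheel '[{"ax":0,"ay":0,"az":0,"tx":0,"ty":0,"tz":0,"hand":1},{"ax":0,"ay":0,"az":0,"tx":0,"ty":0,"tz":0,"hand":1},{"ax":0,"ay":0,"az":0,"tx":0,"ty":0,"tz":0,"hand":1}]'|grep tcp; python3 go.py place 1.5 23
```

```text
tcp_pos: [462.6, 149.1, 76.1]
tcp_pos: [462.9, 148.5, 76.4]
shift [0.15 0.12 5.34] az 0.001 yaw -174.9
[ 0.16  0.38 -0.57  0.63 -0.   -1.5 ]
```

```bash
python3 -m handwheel '[{"ax":0,"ay":0,"az":0,"tx":0.1,"ty":0.1,"tz":2.5,"hand":1},{"ax":0,"ay":0,"az":0,"tx":0.1,"ty":0.1,"tz":4.3,"hand":1},{"ax":0,"ay":0,"az":0,"tx":0.1,"ty":0.1,"tz":5.1,"hand":1},{"ax":0,"ay":0,"az":0,"tx":0.1,"ty":0.1,"tz":5.3,"hand":1},{"ax":0,"ay":0,"az":0,"tx":0.1,"ty":0.1,"tz":5.3,"hand":1},{"ax":0,"ay":0,"az":0,"tx":0.1,"ty":0.1,"tz":5.3,"hand":1},{"ax":0,"ay":0,"az":0,"tx":0.1,"ty":0.1,"tz":5.3,"hand":1}]'|grep -E "tcp|cont"; python3 -m handwheel '[{"ax":0,"ay":0,"az":0,"tx":0,"ty":0,"tz":0.12,"hand":1},{"ax":0,"ay":0,"az":0,"tx":0,"ty":0,"tz":0.12,"hand":1},{"ax":0,"ay":0,"az":0,"tx":0,"ty":0,"tz":0.2,"hand":1}]'|grep -E "tcp|cont"; python3 go.py place 1.5 21
```

```text
tcp_pos: [462.7, 147.2, 24.1]
contact_force: [0.1, 0.3, -1.3]
tcp_pos: [462.1, 147.1, 21.5]
contact_force: [-0.4, 0.4, -2.0]
shift [0.01 0.04 0.05] az 0.0 yaw -174.9
[ 0.16  0.47 -0.62  0.49 -0.   -1.5 ]
```

```bash
python3 -m handwheel '[{"ax":0,"ay":0,"az":0,"tx":0,"ty":0,"tz":0.1,"hand":1},{"ax":0,"ay":0,"az":0,"tx":0,"ty":0,"tz":0.1,"hand":1},{"ax":0,"ay":0,"az":0,"tx":0,"ty":0,"tz":0.1,"hand":1}]'|grep -E "tcp|cont"
```

```text
tcp_pos: [462.2, 147.1, 21.2]
contact_force: [-1.9, -0.5, 8.1]
```

```bash
python3 -m handwheel '[{"ax":0,"ay":0,"az":0,"tx":0,"ty":0,"tz":0,"hand":-0.5},{"ax":0,"ay":0,"az":0,"tx":0,"ty":0,"tz":0,"hand":-0.5},{"ax":0,"ay":0,"az":0,"tx":0,"ty":0,"tz":0,"hand":-0.5},{"ax":0,"ay":0,"az":0,"tx":0,"ty":0,"tz":-2,"hand":-0.5},{"ax":0,"ay":0,"az":0,"tx":0,"ty":0,"tz":-5,"hand":-0.5},{"ax":0,"ay":0,"az":0,"tx":0,"ty":0,"tz":-9,"hand":-1},{"ax":0,"ay":0,"az":0,"tx":0,"ty":0,"tz":-13,"hand":-1},{"ax":0,"ay":0,"az":0,"tx":0,"ty":0,"tz":-13,"hand":-1},{"ax":0,"ay":0,"az":0,"tx":0,"ty":0,"tz":-13,"hand":-1},{"ax":0,"ay":0,"az":0,"tx":0,"ty":0,"tz":-13,"hand":-1}]'|grep -E "tcp|width"
python3 go.py above E
python3 - <<'E'
from go import *
c=manip.calibration("wrist"); im=manip.grab_frame("wrist");cv2.imwrite("pics/chkD.png",im); g=im.mean(2)
u=proj(c,[[*place(1.5),48]])[0]; col=g[:,int(u[0])-8:int(u[0])+9].mean(1); d=np.abs(np.diff(col))
for k in range(390):
    if d[k]>14: print(k,int(d[k]),round(float((onz(c,u[0],k+.5,48)[:2]-C)@e),1),end=' | ')
E
```

```text
tcp_pos: [461.1, 146.9, 149.2]
width: 85.7
shift [-25.25 -12.01  -0.1 ] az -0.371 yaw -174.9
131 15 96.3 | 132 37 97.0 | 134 27 98.5 | 138 16 101.4 | 139 24 102.1 | 140 18 102.9 | 251 22 192.6 | 252 23 193.5 | 256 18 197.0 | 357 28 297.7 | 358 43 298.8 | 359 14 299.9 |
```

```bash
python3 -m handwheel '[{"ax":0,"ay":0,"az":-0.06,"tx":-2,"ty":-1,"tz":0,"hand":-1},{"ax":0,"ay":0,"az":-0.12,"tx":-6,"ty":-2.8,"tz":0,"hand":-1},{"ax":0,"ay":0,"az":-0.2,"tx":-10,"ty":-4.7,"tz":0,"hand":-1},{"ax":0,"ay":0,"az":-0.28,"tx":-14,"ty":-6.6,"tz":0,"hand":-1},{"ax":0,"ay":0,"az":-0.34,"tx":-18,"ty":-8.5,"tz":0,"hand":-1},{"ax":0,"ay":0,"az":-0.371,"tx":-22,"ty":-10.4,"tz":0,"hand":-1},{"ax":0,"ay":0,"az":-0.371,"tx":-24.5,"ty":-11.6,"tz":0,"hand":-1},{"ax":0,"ay":0,"az":-0.371,"tx":-25.2,"ty":-12,"tz":0,"hand":-1},{"ax":0,"ay":0,"az":-0.371,"tx":-25.2,"ty":-12,"tz":0,"hand":-1},{"ax":0,"ay":0,"az":-0.371,"tx":-25.2,"ty":-12,"tz":0,"hand":-1}]'|grep tcp; python3 -m handwheel '[{"ax":0,"ay":0,"az":0,"tx":0,"ty":0,"tz":0,"hand":-1},{"ax":0,"ay":0,"az":0,"tx":0,"ty":0,"tz":0,"hand":-1},{"ax":0,"ay":0,"az":0,"tx":0,"ty":0,"tz":0,"hand":-1}]'|grep tcp; python3 go.py near E
```

```text
tcp_pos: [558.5, 407.3, 149.1]
tcp_pos: [559.4, 407.9, 150.8]
E [557.85 408.81   2.04] 145 diff [-0.55 -0.29  0.01]
shift [-0.13  0.11 14.68] az -0.015 yaw -153.7
```

```bash
python3 -m handwheel '[{"ax":0,"ay":0,"az":-0.012,"tx":-0.1,"ty":0.1,"tz":4,"hand":-1},{"ax":0,"ay":0,"az":-0.012,"tx":-0.1,"ty":0.1,"tz":8,"hand":-1},{"ax":0,"ay":0,"az":-0.012,"tx":-0.1,"ty":0.1,"tz":11.5,"hand":-1},{"ax":0,"ay":0,"az":-0.012,"tx":-0.1,"ty":0.1,"tz":13.5,"hand":-1},{"ax":0,"ay":0,"az":-0.012,"tx":-0.1,"ty":0.1,"tz":14.5,"hand":-1},{"ax":0,"ay":0,"az":-0.012,"tx":-0.1,"ty":0.1,"tz":14.5,"hand":-1},{"ax":0,"ay":0,"az":-0.012,"tx":-0.1,"ty":0.1,"tz":14.5,"hand":-1},{"ax":0,"ay":0,"az":-0.012,"tx":-0.1,"ty":0.1,"tz":14.5,"hand":-1}]'|grep -E "tcp|cont|width"
python3 - <<'E'
from go import *
show((557.9,408.8,5),2.04+np.pi/2)
E
python3 -m handwheel '[{"ax":0,"ay":0,"az":0,"tx":0,"ty":0,"tz":0,"hand":1},{"ax":0,"ay":0,"az":0,"tx":0,"ty":0,"tz":0,"hand":1},{"ax":0,"ay":0,"az":0,"tx":0,"ty":0,"tz":0,"hand":1},{"ax":0,"ay":0,"az":0,"tx":0,"ty":0,"tz":0,"hand":1},{"ax":0,"ay":0,"az":0,"tx":0,"ty":0,"tz":0,"hand":1}]'|grep -E "tcp|width";python3 -m handwheel '[{"ax":0,"ay":0,"az":0,"tx":0,"ty":0,"tz":-2,"hand":1},{"ax":0,"ay":0,"az":0,"tx":0,"ty":0,"tz":-5,"hand":1},{"ax":0,"ay":0,"az":0,"tx":0,"ty":0,"tz":-9,"hand":1},{"ax":0,"ay":0,"az":0,"tx":0,"ty":0,"tz":-10,"hand":1},{"ax":0,"ay":0,"az":0,"tx":0,"ty":0,"tz":-10,"hand":1},{"ax":0,"ay":0,"az":0,"tx":0,"ty":0,"tz":-10,"hand":1},{"ax":0,"ay":0,"az":0,"tx":0,"ty":0,"tz":-10,"hand":1}]'|grep -E "tcp|width"; python3 go.py place 1.01 105
```

```text
tcp_pos: [559.3, 409.9, 7.3]
contact_force: [0.5, 0.6, -0.6]
width: 85.4
shift [0.03 0.17 0.23] az 0.002 yaw -153.0
tcp_pos: [558.4, 409.5, 6.2]
width: 45.2
tcp_pos: [556.5, 408.3, 102.8]
width: 45.1
shift [23.44 22.11 -0.12] az 0.383 yaw -153.0
[ 0.53  0.68  0.06  0.95 -0.   -1.52]
```

```bash
python3 -m handwheel '[{"ax":0,"ay":0,"az":0.05,"tx":2,"ty":1.9,"tz":0,"hand":1},{"ax":0,"ay":0,"az":0.1,"tx":5,"ty":4.7,"tz":0,"hand":1},{"ax":0,"ay":0,"az":0.16,"tx":8,"ty":7.5,"tz":0,"hand":1},{"ax":0,"ay":0,"az":0.22,"tx":11,"ty":10.4,"tz":0,"hand":1},{"ax":0,"ay":0,"az":0.28,"tx":14,"ty":13.2,"tz":0,"hand":1},{"ax":0,"ay":0,"az":0.34,"tx":17,"ty":16,"tz":0,"hand":1},{"ax":0,"ay":0,"az":0.383,"tx":20,"ty":18.9,"tz":0,"hand":1},{"ax":0,"ay":0,"az":0.383,"tx":22.5,"ty":21.2,"tz":0,"hand":1},{"ax":0,"ay":0,"az":0.383,"tx":23.4,"ty":22.1,"tz":0,"hand":1},{"ax":0,"ay":0,"az":0.383,"tx":23.4,"ty":22.1,"tz":0,"hand":1}]'|grep tcp; python3 -m handwheel '[{"ax":0,"ay":0,"az":0,"tx":0,"ty":0,"tz":0,"hand":1},{"ax":0,"ay":0,"az":0,"tx":0,"ty":0,"tz":0,"hand":1},{"ax":0,"ay":0,"az":0,"tx":0,"ty":0,"tz":0,"hand":1},{"ax":0,"ay":0,"az":0,"tx":0,"ty":0,"tz":0,"hand":1},{"ax":0,"ay":0,"az":0,"tx":0,"ty":0,"tz":0,"hand":1},{"ax":0,"ay":0,"az":0,"tx":0,"ty":0,"tz":0,"hand":1}]'|grep tcp; python3 go.py place 1.01 57
```

```text
tcp_pos: [466.1, 99.0, 104.5]
tcp_pos: [467.3, 100.6, 105.4]
shift [0.14 0.15 4.84] az 0.001 yaw -174.9
[ 0.06  0.33 -0.55  0.69 -0.   -1.6 ]
```

Contact is expected at about TCP z = 54.

```bash
python3 -m handwheel '[{"ax":0,"ay":0,"az":0,"tx":0.1,"ty":0.1,"tz":2,"hand":1},{"ax":0,"ay":0,"az":0,"tx":0.1,"ty":0.1,"tz":3.8,"hand":1},{"ax":0,"ay":0,"az":0,"tx":0.1,"ty":0.1,"tz":4.6,"hand":1},{"ax":0,"ay":0,"az":0,"tx":0.1,"ty":0.1,"tz":4.8,"hand":1},{"ax":0,"ay":0,"az":0,"tx":0.1,"ty":0.1,"tz":4.8,"hand":1},{"ax":0,"ay":0,"az":0,"tx":0.1,"ty":0.1,"tz":4.8,"hand":1},{"ax":0,"ay":0,"az":0,"tx":0.1,"ty":0.1,"tz":4.8,"hand":1}]'|grep -E "tcp|cont"; for i in 1 2; do python3 -m handwheel '[{"ax":0,"ay":0,"az":0,"tx":0,"ty":0,"tz":0.12,"hand":1},{"ax":0,"ay":0,"az":0,"tx":0,"ty":0,"tz":0.12,"hand":1},{"ax":0,"ay":0,"az":0,"tx":0,"ty":0,"tz":0.12,"hand":1}]'|grep -E "tcp|cont"; done; python3 go.py place 1.01 54
```

```text
tcp_pos: [467.1, 99.3, 58.1]
contact_force: [-0.4, 1.2, -1.7]
tcp_pos: [466.5, 99.2, 56.3]
contact_force: [0.3, -1.0, -1.9]
tcp_pos: [466.3, 99.2, 54.9]
contact_force: [-0.1, -0.2, -2.1]
shift [0.01 0.04 0.09] az 0.0 yaw -174.9
[ 0.05  0.4  -0.61  0.56  0.   -1.6 ]
```

```bash
python3 -m handwheel '[{"ax":0,"ay":0,"az":0,"tx":0,"ty":0,"tz":0.1,"hand":1},{"ax":0,"ay":0,"az":0,"tx":0,"ty":0,"tz":0.1,"hand":1},{"ax":0,"ay":0,"az":0,"tx":0,"ty":0,"tz":0.1,"hand":1}]'|grep -E "tcp|cont"
```

```text
tcp_pos: [466.5, 99.2, 54.2]
contact_force: [-1.3, 0.5, 2.9]
```

```bash
python3 -m handwheel '[{"ax":0,"ay":0,"az":0,"tx":0,"ty":0,"tz":0,"hand":-0.5},{"ax":0,"ay":0,"az":0,"tx":0,"ty":0,"tz":0,"hand":-0.5},{"ax":0,"ay":0,"az":0,"tx":0,"ty":0,"tz":0,"hand":-0.5},{"ax":0,"ay":0,"az":0,"tx":0,"ty":0,"tz":-2,"hand":-0.5},{"ax":0,"ay":0,"az":0,"tx":0,"ty":0,"tz":-5,"hand":-0.5},{"ax":0,"ay":0,"az":0,"tx":0,"ty":0,"tz":-9,"hand":-1},{"ax":0,"ay":0,"az":0,"tx":0,"ty":0,"tz":-13,"hand":-1},{"ax":0,"ay":0,"az":0,"tx":-1,"ty":0,"tz":-17,"hand":-1},{"ax":0,"ay":0,"az":0,"tx":-2,"ty":0,"tz":-20,"hand":-1},{"ax":0,"ay":0,"az":0,"tx":-2,"ty":0,"tz":-20,"hand":-1}]'|grep -E "tcp|width"
python3 -m handwheel '[{"ax":0,"ay":0,"az":0,"tx":-4,"ty":0,"tz":0,"hand":-1},{"ax":0,"ay":0,"az":0,"tx":-8,"ty":0,"tz":0,"hand":-1},{"ax":0,"ay":0,"az":0,"tx":-11,"ty":0,"tz":0,"hand":-1},{"ax":0,"ay":0,"az":0,"tx":-11,"ty":0,"tz":0,"hand":-1},{"ax":0,"ay":0,"az":0,"tx":-11,"ty":0,"tz":0,"hand":-1}]'|grep tcp
python3 - <<'E'
from h import *
o=np.zeros((600,800,3),np.uint8)
a=manip.grab_frame("side");b=manip.grab_frame("scene");w=manip.grab_frame("wrist")
cv2.imwrite("pics/fw.png",w);np.save("cfw.npy",manip.calibration("wrist"),allow_pickle=True)
o[:280,:400]=a[120:,120:520];o[:280,400:]=b[40:320,120:520];o[285:600,:640]=w[:315]
cv2.imwrite("pics/fin.png",o)
E
```

```text
tcp_pos: [467.2, 120.2, 258.4]
width: 85.6
tcp_pos: [454.3, 228.7, 253.0]
```

View pics/fin.png

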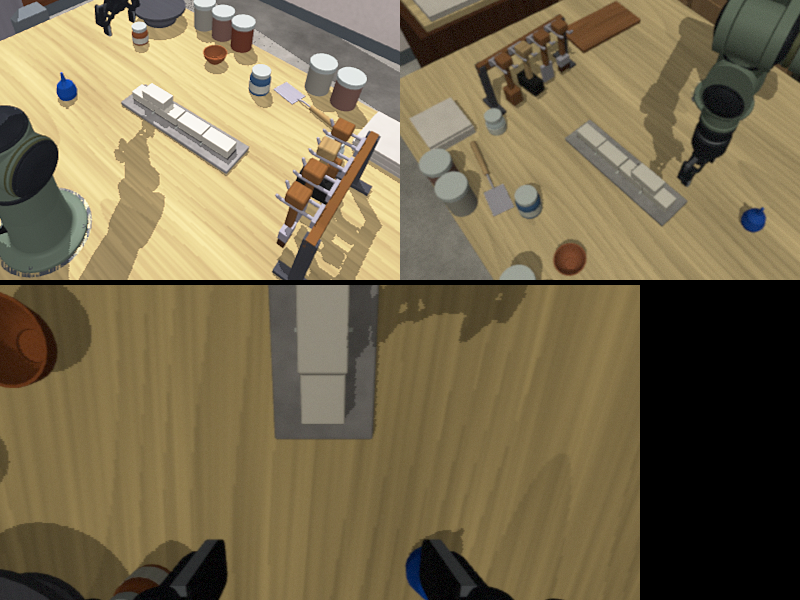

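The final picture shows four bricks in line on the strip and the fifth flat over the joint low3|low4. The mallet is still hanging and the bystanders haven't moved. The robot is clear, so I'm handing in.

Run:
```python
from go import *
c=np.load("cfw.npy",allow_pickle=True).item()
for u,v,z in ((324,88,82),(323,138,48)): print((onz(c,u,v,z)[:2]-C)@e,(onz(c,u,v,z)[:2]-C)@[e[1],-e[0]])
print(manip.observe()["t"]); print(manip.job_done())
```

```text
144.1902792160864 -0.4182612666542891
192.60730408244584 0.554517241134203
48.6
the job is handed in; nothing more can be done
None
```

I handed the job in at 48.6 s: the mallet hangs head down and end-on on the empty hook, four bricks fill the bottom course, and the fifth (last) brick lies over the low3|low4 joint, all measured within about 2 mm of their marks. One brick was knocked towards its neighbour during the run, so I moved it clear before laying it.

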